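Load the sample carrier, set its stop and check the dilution series

TASK

The white blank already stands in the sample carrier: stand all the coloured cups that are waiting on the bench behind it, upright in one closed row in any order, and lift the stop out of its notch and along the rails so that it drops fully home in the notch right behind the last cup. With the row shut in, take the pen tester and dip its probe briefly, well down inside the rim (at least 2 cm), into each cup in turn from weakest to strongest: white, yellow, orange, red, dark brown (some colours may be missing today). Then rinse the probe with such a dip in the steel beaker and stand the tester back in its stand, leaving the cups upright throughout and the other things on the bench where they are.

Things in the scene. Friction and masses are not known exactly. Their poses are not given: they have to be found in the camera images.
- rack: Sample carrier, fixed to the bench: a low straight metal channel 308 mm long (y, along the row) and 80 mm wide (x). Origin on the bench under its middle. Inner floor 6 mm above the bench, 52 mm wide between two 14 mm thick rails whose tops are 20 mm above the bench. An end plate (50 mm high, inner face at y = -150 mm) closes the -y end, where the row starts. The +y end is open
- place1 (a point): Floor centre of place 1 of the carrier, next to the end plate; axes as the carrier's. Places 2 to 5 follow at 52 mm spacing along +y
- notch1 (a point): Point on the carrier's centre line between the first pair of notches, at rail-top height; axes as the carrier's. Five pairs of notches in the two rails, 12 mm wide along the row, 14 mm deep, open at the top, follow at 52 mm spacing along +y. A stop in notch k shuts in a row of k cups with a few mm of play
- stop: The carrier's stop, a loose slide of about 180 g: a steel bridge (80 mm across the rails, 20 mm along them, 8 mm thick) that lies on the rail tops, under it two tabs (8 mm thick, 12 mm deep, rounded noses) that drop into a pair of notches, and a 12 mm deep apron that hangs between the rails. Origin on the bridge's underside, midway between the tabs; axes as the carrier's. At the start it is home in notch 1
- stop_grip (a point): In the stop's upright black grip (12 mm thick along the row, 30 mm wide across it, rising from the bridge to 18 mm above this point): 84 mm above the bridge's underside, so 104 mm above the bench when the tabs are fully home, 116 mm or more when they are out of the notches. The cups in the carrier reach 78 mm above the bench
- blank_mid (a point): Centre, half-way up, of the white (the blank) sample cup: open round plastic cup, outside 46 mm, inside 40 mm, 72 mm high (mouth 36 mm above this point), about 90 g; z is its axis. Already in place 1 of the carrier at the start. In the carrier, grip it above half height so that fingers clear the rails
- yellow_mid (a point): Centre, half-way up, of the yellow sample cup: open round plastic cup, outside 46 mm, inside 40 mm, 72 mm high (mouth 36 mm above this point), about 90 g; z is its axis. Standing on the bench at the start; may be absent. In the carrier, grip it above half height so that fingers clear the rails
- orange_mid (a point): Centre, half-way up, of the orange sample cup: open round plastic cup, outside 46 mm, inside 40 mm, 72 mm high (mouth 36 mm above this point), about 90 g; z is its axis. Standing on the bench at the start; may be absent. In the carrier, grip it above half height so that fingers clear the rails
- red_mid (a point): Centre, half-way up, of the red sample cup: open round plastic cup, outside 46 mm, inside 40 mm, 72 mm high (mouth 36 mm above this point), about 90 g; z is its axis. Standing on the bench at the start; may be absent. In the carrier, grip it above half height so that fingers clear the rails
- brown_mid (a point): Centre, half-way up, of the very dark brown sample cup: open round plastic cup, outside 46 mm, inside 40 mm, 72 mm high (mouth 36 mm above this point), about 90 g; z is its axis. Standing on the bench at the start; may be absent. In the carrier, grip it above half height so that fingers clear the rails
- tester_grip (a point): The pen tester, loose, upright in its stand: white body with a teal top, 24 mm (x) by 34 mm (y) by 90 mm high, with a bare steel probe 12 mm thick and 80 mm long below it; 80 g. This point is in the body, 130 mm above the probe's tip, 50 mm above the body's underside and 40 mm below its top; z points up, away from the probe
- tester_tip (a point): The probe's rounded end, the lowest point of the pen tester
- stand_mouth (a point): Centre of the top of the tester's stand, a fixed grey block 74 x 74 x 88 mm, with a round hole 22 mm wide, 84 mm deep, slightly chamfered. The tester stands with its probe in the hole and its body's underside on the block's top; z up, axes along the block's sides
- rinse_rim (a point): Centre of the mouth of the rinse beaker: a steel beaker, outside 76 mm, inside 70 mm, 70 mm high, standing loose on the bench; z up
- wash_bottle: red-capped wash bottle 72 mm wide, 165 mm high, a bystander; origin under its middle
- blue_bottle: blue-capped bottle 64 mm wide, 190 mm high, a bystander; origin under its middle
- flask: glass flask 88 mm wide, 130 mm high, a bystander; origin under its middle
- spare_beaker: small empty glass beaker 58 mm wide, 55 mm high, a bystander; origin under its middle
- weight: brass weight 28 mm wide, 46 mm high, a bystander; origin under its middle
- cap: white screw cap 50 mm wide, 12 mm high, a bystander; origin under its middle
- tweezers: tweezers, a bystander; origin under its middle (about 115 mm long, lying flat, 9 mm high)
Things that resemble listed ones, but are neither listed nor needed, are in the scene too. Of the things that look like the part that bears tester_grip, the larger one is meant. What is shaped like the part that bears yellow_mid but purple is not meant.

How it is judged:
On the way, in this order (a step that is already met when the one before it is completed fails the run):
1. All cups stand in one closed row in the carrier and the stop is fully home in the notch right behind the last one (z of blank_mid in the frame of rack between 0.038 and 0.046 m and x of blank_mid in the frame of rack between -0.006 and 0.006 m and angle between each of blank_mid, yellow_mid, orange_mid, red_mid, brown_mid's own z axis and vertical below 0.12 rad and y of each of blank_mid, yellow_mid, orange_mid, red_mid, brown_mid in the frame of stop_grip below -0.028 m and y of each of blank_mid, yellow_mid, orange_mid, red_mid, brown_mid in the frame of rack above -0.13 m and z of yellow_mid in the frame of rack between 0.038 and 0.046 m and x of yellow_mid in the frame of rack between -0.006 and 0.006 m and z of orange_mid in the frame of rack between 0.038 and 0.046 m and x of orange_mid in the frame of rack between -0.006 and 0.006 m and z of red_mid in the frame of rack between 0.038 and 0.046 m and x of red_mid in the frame of rack between -0.006 and 0.006 m and z of brown_mid in the frame of rack between 0.038 and 0.046 m and x of brown_mid in the frame of rack between -0.006 and 0.006 m and z of stop_grip in the frame of rack between 0.1 and 0.108 m and angle between stop_grip's own z axis and vertical below 0.1 rad and x of stop_grip in the frame of rack between -0.008 and 0.008 m and ((y of stop_grip in the frame of rack between 0.01 and 0.026 m and y of blank_mid in the frame of rack between -0.13 and -0.092 m and (y of yellow_mid in the frame of rack between -0.084 and -0.046 m or y of orange_mid in the frame of rack between -0.084 and -0.046 m or y of red_mid in the frame of rack between -0.084 and -0.046 m or y of brown_mid in the frame of rack between -0.084 and -0.046 m) and (y of yellow_mid in the frame of rack between -0.038 and 1.73472e-17 m or y of orange_mid in the frame of rack between -0.038 and 1.73472e-17 m or y of red_mid in the frame of rack between -0.038 and 1.73472e-17 m or y of brown_mid in the frame of rack between -0.038 and 1.73472e-17 m)) or (y of stop_grip in the frame of rack between 0.062 and 0.078 m and y of blank_mid in the frame of rack between -0.13 and -0.092 m and (y of yellow_mid in the frame of rack between -0.084 and -0.046 m or y of orange_mid in the frame of rack between -0.084 and -0.046 m or y of red_mid in the frame of rack between -0.084 and -0.046 m or y of brown_mid in the frame of rack between -0.084 and -0.046 m) and (y of yellow_mid in the frame of rack between -0.038 and 1.73472e-17 m or y of orange_mid in the frame of rack between -0.038 and 1.73472e-17 m or y of red_mid in the frame of rack between -0.038 and 1.73472e-17 m or y of brown_mid in the frame of rack between -0.038 and 1.73472e-17 m) and (y of yellow_mid in the frame of rack between 0.008 and 0.046 m or y of orange_mid in the frame of rack between 0.008 and 0.046 m or y of red_mid in the frame of rack between 0.008 and 0.046 m or y of brown_mid in the frame of rack between 0.008 and 0.046 m)) or (y of stop_grip in the frame of rack between 0.114 and 0.13 m and y of blank_mid in the frame of rack between -0.13 and -0.092 m and (y of yellow_mid in the frame of rack between -0.084 and -0.046 m or y of orange_mid in the frame of rack between -0.084 and -0.046 m or y of red_mid in the frame of rack between -0.084 and -0.046 m or y of brown_mid in the frame of rack between -0.084 and -0.046 m) and (y of yellow_mid in the frame of rack between -0.038 and 1.73472e-17 m or y of orange_mid in the frame of rack between -0.038 and 1.73472e-17 m or y of red_mid in the frame of rack between -0.038 and 1.73472e-17 m or y of brown_mid in the frame of rack between -0.038 and 1.73472e-17 m) and (y of yellow_mid in the frame of rack between 0.008 and 0.046 m or y of orange_mid in the frame of rack between 0.008 and 0.046 m or y of red_mid in the frame of rack between 0.008 and 0.046 m or y of brown_mid in the frame of rack between 0.008 and 0.046 m) and (y of yellow_mid in the frame of rack between 0.054 and 0.092 m or y of orange_mid in the frame of rack between 0.054 and 0.092 m or y of red_mid in the frame of rack between 0.054 and 0.092 m or y of brown_mid in the frame of rack between 0.054 and 0.092 m)))), for 0.3 s.
2. The probe is dipped into the white (the blank) cup (horizontal distance between tester_tip and blank_mid below 0.017 m and z of tester_tip in the frame of blank_mid between -0.036 and 0.018 m), for 0.2 s.
3. The probe is dipped into the yellow cup (horizontal distance between tester_tip and yellow_mid below 0.017 m and z of tester_tip in the frame of yellow_mid between -0.036 and 0.018 m), for 0.2 s.
4. The probe is dipped into the orange cup (horizontal distance between tester_tip and orange_mid below 0.017 m and z of tester_tip in the frame of orange_mid between -0.036 and 0.018 m), for 0.2 s.
5. The probe is dipped into the red cup (horizontal distance between tester_tip and red_mid below 0.017 m and z of tester_tip in the frame of red_mid between -0.036 and 0.018 m), for 0.2 s.
6. The probe is dipped into the very dark brown cup (horizontal distance between tester_tip and brown_mid below 0.017 m and z of tester_tip in the frame of brown_mid between -0.036 and 0.018 m), for 0.2 s.
7. The probe is rinsed in the steel beaker (horizontal distance between tester_tip and rinse_rim below 0.032 m and z of tester_tip in the frame of rinse_rim between -0.075 and -0.018 m), for 0.2 s.
At the end, for the whole second after the job is handed in: Every cup stands upright (0.12 rad) on the carrier's floor, blank first, no place empty; stop home (4 mm) in the notch right behind the last cup; tester seated in its stand (within 6 mm of its height, 0.2 rad); rinse beaker upright; all at rest (all of step 1 and horizontal distance between tester_grip and stand_mouth below 0.025 m and angle between tester_grip's own z axis and vertical below 0.2 rad and z of tester_grip in the frame of stand_mouth between 0.044 and 0.056 m and angle between rinse_rim's own z axis and vertical below 0.1 rad and height (world z) of rinse_rim below 0.08 m and linear speed of each of cup_blank, cup_yellow, cup_orange, cup_red, cup_brown, tester, stop below 0.03 m/s); the robot touches nothing.
It fails at once if A cup is tipped over (beyond 0.7 rad) (angle between any of blank_mid, yellow_mid, orange_mid, red_mid, brown_mid's own z axis and vertical above 0.7 rad).
It fails at once if A bystander is moved more than 3 cm (distance of any of wash_bottle, blue_bottle, flask, spare_beaker, weight, cap, tweezers from where it was at the start of the episode above 0.03 m).
Of cup_yellow, cup_orange, cup_red, cup_brown only 2 to 4 are there at a start; the rules pass over those that are not, and their reading is None.
At some moment in a run one of cup_yellow, cup_orange, cup_red, cup_brown, rinse may be knocked a few centimetres aside while the robot is not near it.
It also fails if it takes over 210 s, if anything falls off the work surface, if the arm or the gripper's body presses on something with over 40 N, if the wrist force passes 120 N, or if a joint passes its speed limit or range.

ROBOT

A 7-joint arm with a two-finger parallel gripper is mounted at the origin on the work surface. World frame = base frame: x ahead of the robot, y to its left, z up, the work surface at z = 0. Lengths are in m, angles in rad, forces in N, time in s.
With the tool pointing down it reaches from about 0.35 to 0.9 m from the base axis. Payload 8.1 kg.
Tool frame: the origin (TCP) lies midway between the tips of the shut fingers; the grasp point (between the pads) lies 19 mm behind it (arm.hold_point_z is the distance from the TCP to the grasp point, in m); z points along the fingers, y is the direction in which the jaws open and shut (so a half turn about z gives the same grasp; the last joint's range is limited). The gripper opens to 92 mm and grips with 3 to 60 N. Pads are 19 mm wide; open, the fingers measure 130 mm over their backs; the gripper's body (75 mm by 190 mm) begins 47 mm behind the grasp point.
Start: joints at [1.08, 0.434, 0.025, 1.573, -0.012, 1.134, -0.075], TCP at [0.236, -0.579, 0.227] pointing down, gripper open.
Joint ranges: [-2.62, 2.62], [-0.44, 2.09], [-1.27, 1.32], [0.08, 2.57], [-1.32, 4.46], [0.12, 2], [-2.74, 2.74]. Speed limits (rad/s): [2.22, 2.22, 3.01, 3.01, 3.14, 3.14, 3.14].

INTERFACE

Orientations are given as a rotation vector (axis times angle).
In Python, from cell import arm gives the robot as it stands.
- The arm moves only by the shell command python3 -m pendant 'ROWS' [FORCE]. ROWS is JSON, a list of rows, each a list of 3 entries, a list of its own where there are three numbers: the shift along the tool's x, y, z in m, then the turn, a rotation vector about the tool's x, y, z in degrees, then the finger opening in m, from 0 to 0.0918. A call has 1 to 10 rows; each row shifts and turns the commanded pose from where the row before left it, along the tool's axes as they then stand; what a row does not reach is not made up. A row lasts 1/8 s, in which the tool goes at most 62.5 mm and 10.7 degrees, less where a joint would pass 70% of its speed; a pose out of reach is approached as far as the arm can. A call with a gripper value outside its range is refused whole. The fingers move at their own pace and stop on an object; FORCE is the grip in N (left out, the last holds). Time passes only in rows, so rows that do not move let the fingers close. It gives the time, the measured TCP pose, the force and the opening at its end, in the units of the state.
- arm.observe(): the state, without advancing time (a new reading comes with each control period).
- arm.get_image(name): name is "scene" or "top"; returns (picture, depth): 400x640x3 uint8, red, green, blue; 400x640 float32, m along the optical axis (not along the pixel's ray), 0 where there is no reading.
- arm.camera_params(name): a dict with "fovy" (degrees; the focal length in pixels is half the picture's height over the tangent of half this angle, whatever the lens; pixels are square), "cx", "cy" (the principal point, pixels), "rvec" (rotation vector, rad) and "tvec" (3), from world to camera coordinates, as OpenCV has them. Camera axes: x right, y down, z forward; pixel columns grow to the right and rows downward; lengths in m; the calibration is good to about 2 mm. A picture is of the moment at which its call begins. camera_params takes no time and is no camera call.
- arm.sign_off(): hands the job in, once; it reports no verdict.
Trained networks look in the newest picture that a camera, given by its name, has taken for a name from the list of things; names that differ only in an ending like _2 or _b are one class to them, and where a whole thing is asked for, a point or a joint stands for the part that bears it (a point fixed in the world has none). Each returns a list of dicts, best first, with "conf" (0 to 1); they miss things now and then, are a little off and sometimes report something else, mostly with a low value. They report only what shows in the picture. A call takes as long as a camera call. They do not tell look-alikes from the thing itself.
- arm.look_for(camera, label): "rect" ([centre column, centre row, width, height] in pixels, round what is visible of it).
- arm.masks_of(camera, label): "pixels" (400x640 bool, what is visible of it) and "rect" ([centre column, centre row, width, height] in pixels, round what is visible of it).
The state is a dict: "clock": time; "joints": joint angles; "dq": joint speeds; "joint_efforts": joint torques, N m; "position": TCP position; "ee_rot": TCP orientation; "force": force on the tool from outside, world axes, zero at the start; "ft_torque": the same for the moment, N m; "width": opening from 0.0 (shut) to 1.0 (fully open).
Only numpy, scipy, OpenCV 4.12 (cv2) and the standard library are available. Lean on these libraries where they do the work, as an engineer would, in place of code of your own. Each camera call takes 0.05 s, during which the arm holds its last target.

## Working session

There is one attempt and no reset: what is moved stays moved. The work goes in short steps, Python scripts to look and compute and a shell command to move; the robot and the scene stay as the last step left them, time stands still between calls to the robot, and variables do not carry over. Pictures are saved under pics/ and viewed, and the job is handed in when it is done.

```bash
ls; mkdir -p pics
python3 - <<'E'
from cell import arm
import cv2
for n in ("scene","top"):
    im,d=arm.get_image(n); cv2.imwrite(f"pics/{n}0.png",im[:,:,::-1]); print(n,arm.camera_params(n))
print(arm.observe(), arm.hold_point_z)
E
```

```text
pics
scene {'fovy': 43.851465850567294, 'cx': 329.1980147301014, 'cy': 194.69334877334288, 'rvec': array([ 1.92742986,  1.48773424, -0.60860101]), 'tvec': array([-0.1676267 , -0.31127267,  1.71698299])}
top {'fovy': 47.35968398551797, 'cx': 319.68145333549353, 'cy': 203.40584067412118, 'rvec': array([ 2.19845436, -2.1906813 ,  0.05620025]), 'tvec': array([-0.00519697,  0.58807515,  1.60872523])}
{'clock': 0.1, 'joints': array([ 1.08041512,  0.43518964,  0.02496575,  1.57398401, -0.0115616 ,
        1.13400915, -0.07511706]), 'dq': array([-0.00079526,  0.00039325,  0.00060018, -0.00273935,  0.00232475,
        0.00086426, -0.00029859]), 'joint_efforts': array([ 3.28257724e-03, -6.69129181e+01,  9.87885743e-01, -3.15146470e+01,
       -6.06897078e-02,  3.74309882e-02,  6.20988862e-05]), 'position': array([ 0.23610709, -0.57819804,  0.22600935]), 'ee_rot': array([-3.08139192e+00, -6.04953481e-01,  6.86497027e-04]), 'force': array([ 0.58834524, -0.17879369, -0.74009522]), 'ft_torque': array([0.05506351, 0.04193411, 0.01665336]), 'width': 1.004541458065812} 0.0188
```

View pics/scene0.png

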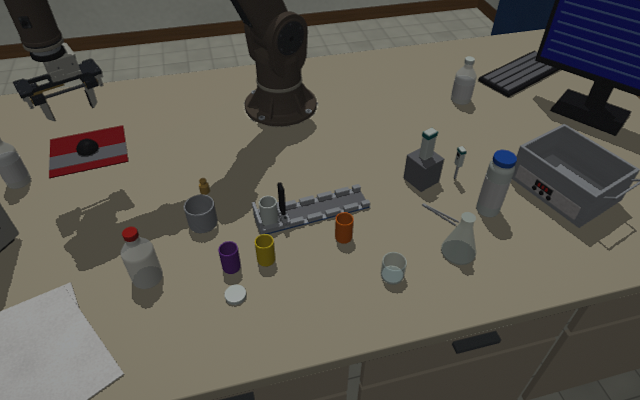

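View pics/top0.png

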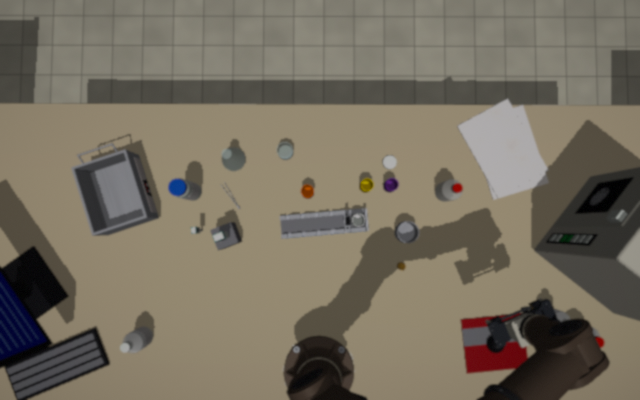

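The scene picture shows the rack at about (310,208) with the white blank and the black stop grip at its left end. Cups on the bench are yellow (265,250), orange (344,228) and purple (230,257, a decoy). There is a large tester in a stand at (424,160) and a small look-alike at (460,160). The rinse beaker is at (200,213) and a glass beaker, the spare, at (393,268).

```bash
cat > h.py <<'E'
from cell import arm
import numpy as np, cv2
from scipy.spatial.transform import Rotation as R
def cam(n):
    p=arm.camera_params(n); f=200/np.tan(np.radians(p['fovy']/2))
    return f,p['cx'],p['cy'],R.from_rotvec(p['rvec']).as_matrix(),np.array(p['tvec'])
def cloud(n,d):
    f,cx,cy,Rm,t=cam(n); v,u=np.mgrid[0:400,0:640]
    P=np.stack([(u-cx)/f*d,(v-cy)/f*d,d],-1); W=(P-t)@Rm; W[d==0]=np.nan
    return W
def proj(n,X):
    f,cx,cy,Rm,t=cam(n); c=np.atleast_2d(X)@Rm.T+t
    return np.c_[c[:,0]/c[:,2]*f+cx,c[:,1]/c[:,2]*f+cy]
def ray_at(n,u,v,z):
    f,cx,cy,Rm,t=cam(n); o=-Rm.T@t; dr=Rm.T@np.array([(u-cx)/f,(v-cy)/f,1]); return o+dr*(z-o[2])/dr[2]
def snap(n,name=None):
    im,d=arm.get_image(n)
    if name: cv2.imwrite(f"pics/{name}.png",im[:,:,::-1])
    return im,cloud(n,d)
def stats(W,m):
    p=W[m]; p=p[~np.isnan(p[:,0])]; return p
def crop(im,u,v,w,h,s,name):
    c=im[max(0,v-h//2):v+h//2,max(0,u-w//2):u+w//2,::-1]; cv2.imwrite(f"pics/{name}.png",cv2.resize(c,None,fx=s,fy=s,interpolation=cv2.INTER_CUBIC))
E
python3 - <<'E'
from h import *
np.set_printoptions(precision=4,suppress=True)
for n in ("scene","top"):
    im,W=snap(n)
    for l in ["blank_mid","yellow_mid","orange_mid","red_mid","brown_mid","tester_grip","rinse_rim","stop_grip","rack","weight","cap","spare_beaker","wash_bottle","blue_bottle","flask","tweezers"]:
        for r in arm.masks_of(n,l)[:3]:
            p=stats(W,r['pixels'])
            if len(p): print(n,l,round(r['conf'],2),np.round(r['rect'],1),r['pixels'].sum(),'med',np.median(p,0),'lo',np.percentile(p,3,axis=0),'hi',np.percentile(p,97,axis=0))
E
```

```text
scene blank_mid 0.89 [269.7 212.6  15.6  27.8] 467 med [ 0.5472 -0.1345  0.0575] lo [ 0.5113 -0.1548  0.0189] hi [ 0.5568 -0.1139  0.0794]
scene yellow_mid 0.95 [230.1 257.2  24.9  30. ] 559 med [ 0.6706 -0.2491  0.049 ] lo [ 0.6342 -0.2688  0.0081] hi [ 0.6798 -0.2287  0.0736]
scene yellow_mid 0.67 [264.1 250.6  23.7  32.6] 524 med [ 0.6689 -0.1638  0.0497] lo [ 0.6333 -0.1838  0.0106] hi [ 0.6775 -0.1438  0.074 ]
scene orange_mid 0.94 [344.8 229.   18.4  32.4] 532 med [0.645  0.0416 0.047 ] lo [0.6111 0.0203 0.0022] hi [0.6557 0.0629 0.0736]
scene orange_mid 0.27 [313.4 209.3 115.2  49.8] 2471 med [0.5241 0.0009 0.0106] lo [ 0.4778 -0.165   0.0031] hi [0.5733 0.1309 0.0487]
scene tester_grip 0.74 [430.4 143.6  18.1  29.6] 420 med [0.4845 0.3172 0.1433] lo [0.3205 0.3044 0.0038] hi [0.4933 0.4359 0.1802]
scene tester_grip 0.68 [459.5 158.1  13.3  31. ] 192 med [0.5016 0.4161 0.0884] lo [0.4061 0.4111 0.0003] hi [0.5089 0.4851 0.1162]
scene rinse_rim 0.86 [198.9 212.2  34.   37.7] 1028 med [ 0.5065 -0.3051  0.0422] lo [ 0.455  -0.3383  0.0064] hi [ 0.5302 -0.2695  0.0718]
scene rinse
[... 4619 characters left out ...]
hi [0.8003 0.1477 0.0566]
top spare_beaker 0.64 [346.9 223.   10.1  23.2] 154 med [ 0.5211 -0.0959  0.0296] lo [ 0.4868 -0.1108  0.0044] hi [ 0.561  -0.0859  0.1246]
top wash_bottle 0.93 [447.9 188.6  30.9  22.6] 508 med [ 0.6281 -0.433   0.1116] lo [ 0.5995 -0.467   0.0053] hi [ 0.6631 -0.4131  0.1677]
top flask 0.73 [231.7 156.8  23.2  20.1] 498 med [0.7387 0.2975 0.0525] lo [ 0.7096  0.27   -0.    ] hi [0.7828 0.348  0.1316]
top flask 0.44 [345.6 222.6   7.3  26.3] 146 med [ 0.53   -0.0943  0.03  ] lo [ 0.4904 -0.1069  0.0042] hi [ 0.5646 -0.0836  0.1247]
top tweezers 0.66 [450.4 188.6  26.5  26.5] 477 med [ 0.6281 -0.4332  0.1128] lo [ 0.5995 -0.466   0.0212] hi [ 0.6622 -0.4132  0.168 ]
```

Run:
```python
from h import *
im,W=snap("top"); crop(im,330,210,160,110,5,"topc")
im,W=snap("scene"); crop(im,300,215,160,110,5,"scc"); crop(im,430,160,120,100,5,"sct")
```

```text
(no output)
```

View pics/topc.png

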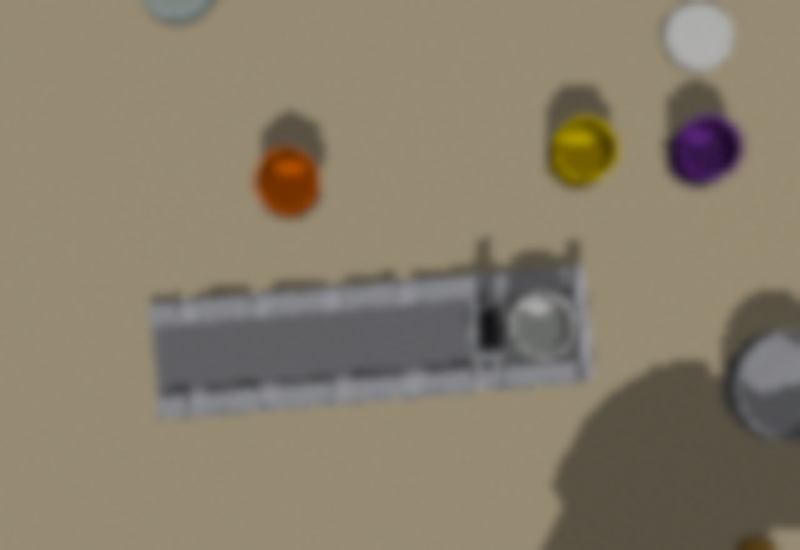

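View pics/scc.png

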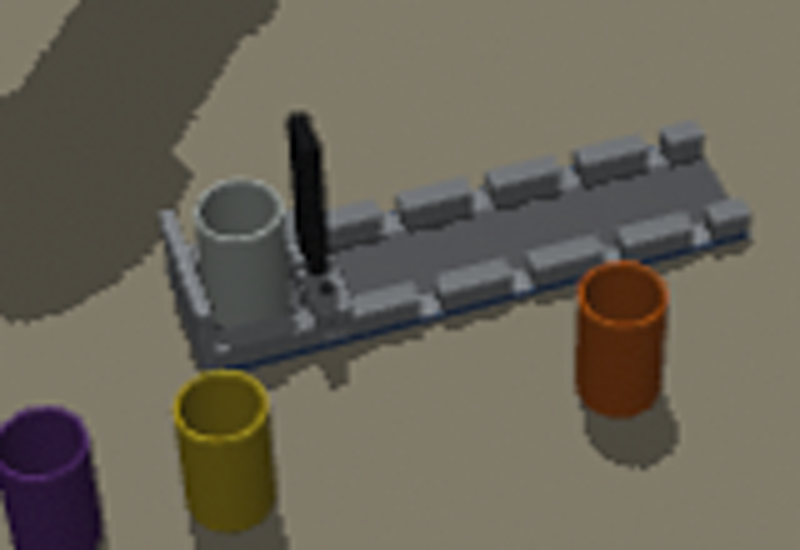

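View pics/sct.png

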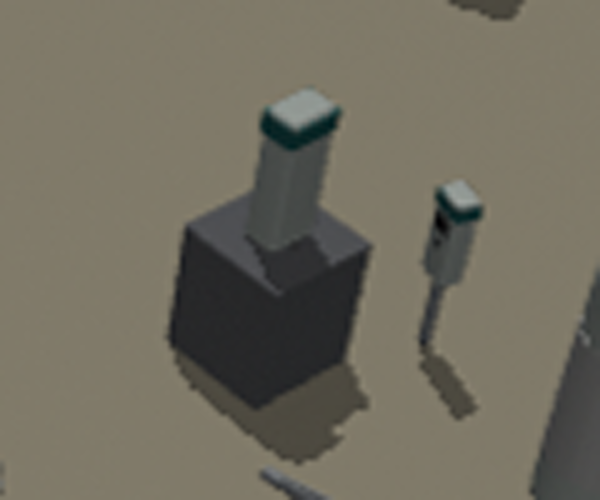

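The rack holds the blank and the stop. Loose cups are yellow and orange only, with purple as a decoy. The tester candidates are the larger one in the block at (424,155) and the small loose one at (460,160); I choose the larger, in the block. Next I fit exact poses.

```bash
cat > fit.py <<'E'
from h import *
from scipy.optimize import least_squares
np.set_printoptions(precision=4,suppress=True)
def rect(P,lab,k=1.0):
    # robust: average of minAreaRect over 1-99 pct after rotation
    r=cv2.minAreaRect((P[:,:2]*1000).astype(np.float32)); return lab,np.array(r[0])/1000,r[1],r[2],len(P)
def circ(P,r,x0):
    f=lambda q: np.hypot(P[:,0]-q[0],P[:,1]-q[1])-r
    s=least_squares(f,x0,loss='soft_l1',f_scale=.002); return s.x,np.std(f(s.x))
def box(W,x,y,z):
    m=(abs(W[...,0]-x[0])<x[1])&(abs(W[...,1]-y[0])<y[1])&(W[...,2]>z[0])&(W[...,2]<z[1]); return W[m]
def cups(W,dct):
    for k,(x,y,base,r,h) in dct.items():
        P=box(W,(x,.045),(y,.045),(base+.01,base+h-.006))
        d=P[:,:2]-np.array([x,y])
        if len(P)>10: print(k,*circ(P,r,[x,y]),len(P),'top',np.percentile(box(W,(x,.045),(y,.045),(.01,.3))[:,2],98))
E
python3 - <<'E'
from fit import *
C={'yellow':(.652,-.165,0,.023,.072),'orange':(.631,.042,0,.023,.072),'purple':(.655,-.25,0,.023,.072),'rinse':(.491,-.306,0,.038,.07)}
for n in ("scene","top"):
    im,W=snap(n); print(n); cups(W,C)
    P=box(W,(.52,.06),(0,.18),(.013,.026)); print(rect(P,'rail'))
    for z in ((.012,.026),(.015,.024)):
        P=box(W,(.52,.055),(0.01,.165),z); print(rect(P,'rail'))
    print('end',rect(box(W,(.52,.06),(-.157,.015),(.03,.056)),'end'))
    print('bl',circ(box(W,(.53,.04),(-.135,.03),(.06,.08)),.023,[.53,-.13]))
    P=box(W,(.53,.04),(-.096,.025),(.09,.14)); print('grip',np.median(P,0),len(P), P.min(0),P.max(0))
    P=box(W,(.478,.07),(.305,.07),(.08,.096)); print(rect(P,'stand'),np.median(P[:,2]))
    P=box(W,(.478,.05),(.31,.05),(.165,.2)); print(rect(P,'tester'),np.median(P,0))
    P=box(W,(.478,.05),(.31,.05),(.105,.16)); print(rect(P,'tbody'),np.median(P,0))
    # brown/red check: unknown cup-like blobs, red/dark pixels above bench
    hgt=W[...,2]; m=((hgt>.03)&(hgt<.2)&(W[...,0]>.3)).astype(np.uint8)
    c,l,s,ce=cv2.connectedComponentsWithStats(m)
    for i in range(1,c):
        if s[i,4]>25: p=W[l==i]; print('  blob',ce[i],s[i,4],np.median(p,0),im[l==i].mean(0))
E
```

```text
scene
yellow [ 0.6549 -0.1639] 0.0013930475295549714 410 top 0.0745756692803359
orange [0.6325 0.0424] 0.0016077030175489831 379 top 0.07363580436042765
purple [ 0.6565 -0.2497] 0.0013857225467036772 431 top 0.07481901866852955
rinse [ 0.4928 -0.3045] 0.001728831993432632 779 top 0.07225524895137513
('rail', array([ 0.5225, -0.0146]), (86.70694732666016, 309.0184020996094), 5.281639099121094, 991)
('rail', array([ 0.5219, -0.0091]), (86.4254150390625, 298.0836181640625), 5.1795501708984375, 1000)
('rail', array([ 0.5215, -0.0092]), (85.6556396484375, 298.08465576171875), 5.281639099121094, 792)
end ('end', array([ 0.5364, -0.1543]), (80.37122344970703, 27.636505126953125), 5.242376804351807, 152)
bl (array([ 0.5335, -0.1339]), np.float64(0.0016842396366325368))
grip [ 0.5395 -0.0974  0.1172] 95 [ 0.5125 -0.1034  0.0907] [ 0.5469 -0.0904  0.1251]
('stand', array([0.4768, 0.3236]), (77.94603729248047, 78.913818359375), 20.77903175354004, 403) 0.08867870582045405
('tester', array([0.478 , 0.3224]), (27.531692504882812, 41.70500564575195), 15.486639976501465, 121) [0.4816 0.32   0.1771]

[... 3177 characters left out ...]
-0.4345  0.1144] [108.6494  86.9524  81.4978]
  blob [307.     190.5741] 54 [0.631  0.0407 0.0699] [127.6667  74.2963  34.5926]
  blob [361.8984 219.4922] 128 [ 0.5291 -0.158   0.0528] [117.9219 117.6406 117.2734]
  blob [346.5143 219.5429] 70 [ 0.5278 -0.0942  0.0829] [68.5429 68.5429 71.0286]
  blob [407.3087 231.8725] 149 [ 0.4879 -0.3115  0.0626] [75.7651 74.6443 74.2081]
  blob [224.9224 235.5921] 554 [0.4743 0.3117 0.0883] [88.8069 89.0271 89.3899]
  blob [195.1538 229.9846] 65 [0.4926 0.4135 0.1082] [115.3692 117.2462 110.8308]
  blob [401.75  266.625] 32 [ 0.3667 -0.2893  0.0425] [94.1875 73.375  34.9062]
  blob [  6.3849 281.6192] 239 [0.318  1.0175 0.1417] [ 6.0335  7.7866 30.9331]
```

```bash
cat > d.py <<'E'
# usage: d.py frame x y z [yawdeg_of_rack_x_for_tool_y]  -> shift in tool axes; frame w(orld) or r(ack)
import sys
from h import *
RC=np.array([.5205,-.0115]); RY=np.radians(5.27)
def rack(x,y,z=0): c,s=np.cos(RY),np.sin(RY); return np.array([RC[0]+c*x-s*y,RC[1]+s*x+c*y,z])
if __name__=='__main__':
    a=[float(v) for v in sys.argv[2:]]
    T=rack(*a[:3]) if sys.argv[1]=='r' else np.array(a[:3])
    yaw=np.radians(a[3]) if len(a)>3 else RY
    o=arm.observe(); Rt=R.from_rotvec(o['ee_rot']).as_matrix()
    G=np.array([[-np.sin(yaw),np.cos(yaw),0],[np.cos(yaw),np.sin(yaw),0],[0,0,-1]]).T  # cols x_t,y_t,z_t
    rv=np.degrees(R.from_matrix(Rt.T@G).as_rotvec())
    np.set_printoptions(precision=4,suppress=True)
    d=T-o['position']
    print('t',round(o['clock'],2),'pos',o['position'],'tgt',T,'|rot(tool,deg)',np.round(rv,2),'| shift cur axes',Rt.T@d,'| shift tgt axes',G.T@d,'w',round(o['width']*91.8,1),'q',np.round(o['joints'],2))
E
python3 d.py r 0 -.086 .227
```

```text
t 2.0 pos [ 0.2363 -0.5786  0.2267] tgt [ 0.5284 -0.0971  0.227 ] |rot(tool,deg) [  0.     0.   -73.06] | shift cur axes [ 0.4524 -0.3353 -0.0003] | shift tgt axes [ 0.4526  0.3351 -0.0003] w 92.1 q [ 1.08  0.43  0.03  1.57 -0.01  1.13 -0.08]
```

```bash
python3 -m pendant '[[[0.015,-0.011,0],[0,0,0],0.06],[[0.035,-0.026,0],[0,0,0],0.06],[[0.035,-0.026,0],[0,0,0],0.06],[[0.035,-0.026,0],[0,0,0],0.06],[[0.035,-0.026,0],[0,0,0],0.06],[[0.035,-0.026,0],[0,0,0],0.06],[[0.035,-0.026,0],[0,0,0],0.06],[[0.035,-0.026,0],[0,0,0],0.06],[[0.035,-0.026,0],[0,0,0],0.06],[[0.035,-0.026,0],[0,0,0],0.06]]' 20; python3 d.py r 0 -.086 .227
```

```text
clock: 3.25
position: [0.4497, -0.2244, 0.2269]
ee_rot: [3.082, 0.607, 0.001]
force: [0.0, -1.1, 0.2]
width: 0.654
t 3.25 pos [ 0.4497 -0.2244  0.2269] tgt [ 0.5284 -0.0971  0.227 ] |rot(tool,deg) [  0.02  -0.01 -72.99] | shift cur axes [ 0.121  -0.0879 -0.    ] | shift tgt axes [ 0.1195  0.09   -0.0001] w 60.1 q [ 0.49  0.25 -0.17  1.85  0.05  1.04 -0.87]
```

```bash
python3 -m pendant '[[[0.035,-0.025,0],[0,0,0],0.06],[[0.035,-0.025,0],[0,0,0],0.06],[[0.035,-0.025,0],[0,0,0],0.06],[[0.015,-0.012,0],[0,0,-10],0.06],[[0,0,0],[0,0,-10.5],0.06],[[0,0,0],[0,0,-10.5],0.06],[[0,0,0],[0,0,-10.5],0.06],[[0,0,0],[0,0,-10.5],0.06],[[0,0,0],[0,0,-10.5],0.06],[[0,0,0],[0,0,-10.5],0.06]]'; python3 d.py r 0 -.086 .227
python3 - <<'E'
from h import *
im,W=snap("top","t1"); im,W=snap("scene","s1")
E
```

```text
clock: 4.5
position: [0.5269, -0.0997, 0.2268]
ee_rot: [2.11, 2.328, -0.0]
force: [0.2, -0.4, -1.3]
width: 0.651
t 4.5 pos [ 0.5269 -0.0997  0.2268] tgt [ 0.5284 -0.0971  0.227 ] |rot(tool,deg) [-0.    0.01  0.36] | shift cur axes [ 0.0024  0.0018 -0.0002] | shift tgt axes [ 0.0025  0.0017 -0.0002] w 59.8 q [ 0.45  0.34 -0.48  1.76  0.17  1.09  0.02]
```

View pics/s1.png

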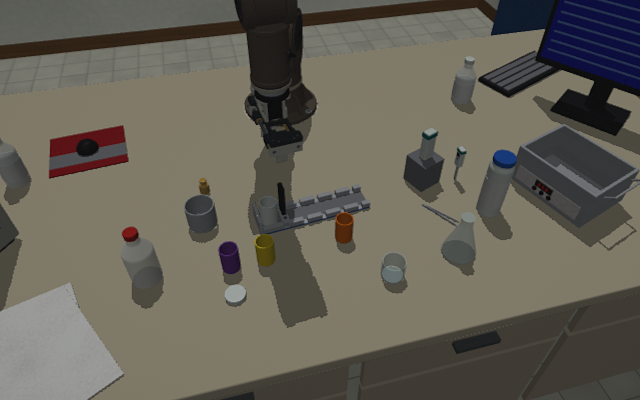

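View pics/t1.png

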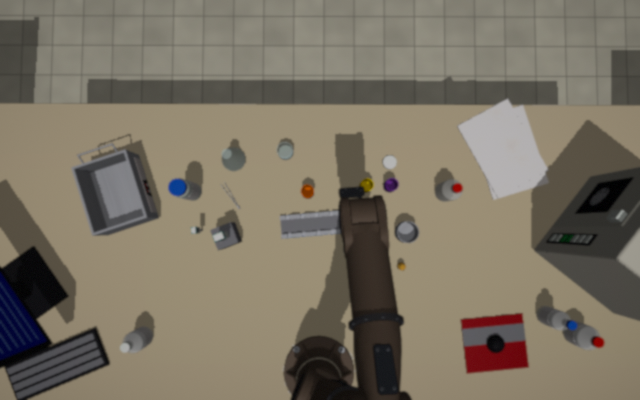

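No red or brown cup appears anywhere (the dark disc at (87,148) is on the red mat), so today it is white, yellow and orange. I correct and descend, then check the finger position before closing.

```bash
python3 -m pendant '[[[0.0025,0.0017,0.02],[0,0,0.36],0.05],[[0,0,0.03],[0,0,0],0.05],[[0,0,0.03],[0,0,0],0.05],[[0,0,0.03],[0,0,0],0.05],[[0,0,0.02],[0,0,0],0.05],[[0,0,0],[0,0,0],0.05]]'; python3 d.py r 0 -.086 .084
python3 - <<'E'
from h import *
im,W=snap("scene"); crop(im,290,190,110,90,7,"s2")
print(proj("scene",arm.observe()['position']))
E
```

```text
clock: 5.35
position: [0.5276, -0.0977, 0.0957]
ee_rot: [-2.127, -2.309, 0.003]
force: [0.5, -0.3, 0.6]
width: 0.545
t 5.35 pos [ 0.5276 -0.0977  0.0957] tgt [ 0.5284 -0.0971  0.084 ] |rot(tool,deg) [-0.16 -0.04 -0.58] | shift cur axes [0.0005 0.0009 0.0117] | shift tgt axes [0.0005 0.0008 0.0117] w 50.0 q [ 0.4   0.48 -0.43  1.91  0.27  0.81 -0.09]
[[280.57153863 192.9655599 ]]
```

View pics/s2.png

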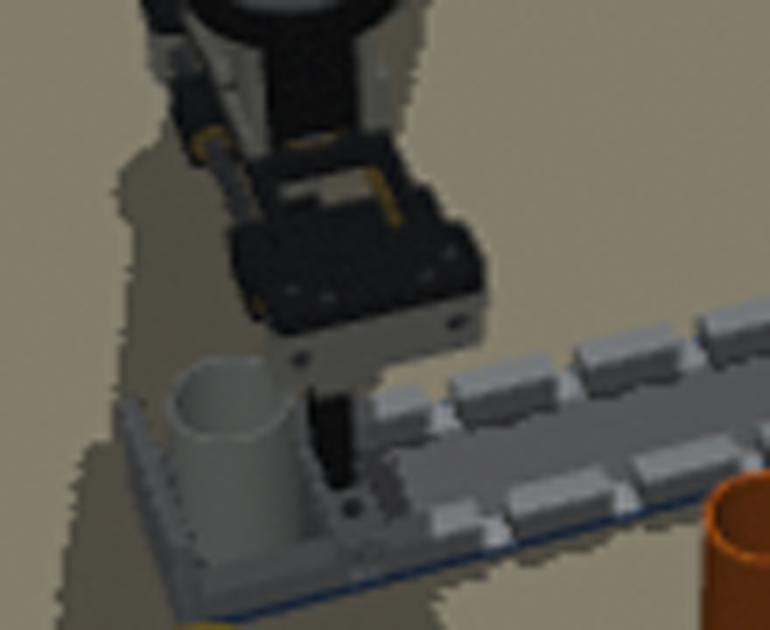

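```bash
python3 -m pendant '[[[0.0005,0.0008,0.0117],[0,0,-0.58],0.05],[[0,0,0],[0,0,0],0.02],[[0,0,0],[0,0,0],0.02],[[0,0,0],[0,0,0],0.02],[[0,0,0],[0,0,0],0.02],[[0,0,0],[0,0,0],0.02]]' 30; python3 d.py r 0 -.086 .084
```

```text
clock: 6.15
position: [0.5296, -0.098, 0.0851]
ee_rot: [2.114, 2.324, -0.0]
force: [-1.1, -1.3, 0.2]
width: 0.327
t 6.15 pos [ 0.5296 -0.098   0.0851] tgt [ 0.5284 -0.0971  0.084 ] |rot(tool,deg) [0.   0.01 0.16] | shift cur axes [ 0.001  -0.0011  0.0011] | shift tgt axes [ 0.001  -0.0011  0.0011] w 30.1 q [ 0.4   0.5  -0.43  1.91  0.29  0.79 -0.09]
```

```bash
python3 -m pendant '[[[0,0,-0.01],[0,0,0],0.02],[[0,0,-0.015],[0,0,0],0.02],[[0.006,0,0],[0,0,0],0.02],[[0.025,0,0],[0,0,0],0.02],[[0.025,0,0],[0,0,0],0.02],[[0.025,0,0],[0,0,0],0.02],[[0.025,0,0],[0,0,0],0.02],[[0.025,0,0],[0,0,0],0.02],[[0.025,0,0],[0,0,0],0.02],[[0,0,0],[0,0,0],0.02]]'; python3 d.py r 0 .07 .105
python3 - <<'E'
from h import *
im,W=snap("scene"); crop(im,310,200,140,100,5,"s3")
E
```

```text
clock: 7.4
position: [0.5144, 0.0602, 0.1103]
ee_rot: [-2.109, -2.328, -0.002]
force: [-0.1, -0.8, -1.3]
width: 0.326
t 7.4 pos [0.5144 0.0602 0.1103] tgt [0.5141 0.0582 0.105 ] |rot(tool,deg) [ 0.03 -0.07  0.39] | shift cur axes [-0.002  -0.0006  0.0053] | shift tgt axes [-0.002  -0.0006  0.0053] w 29.9 q [ 0.14  0.44 -0.47  1.94  0.27  0.82 -0.38]
```

View pics/s3.png

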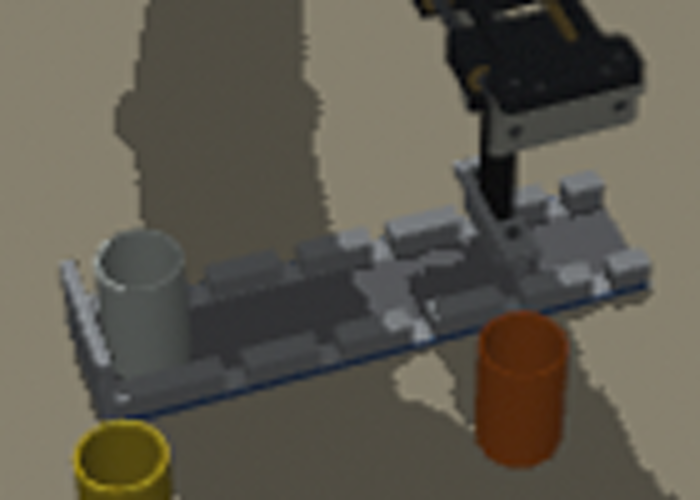

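```bash
python3 -m pendant '[[[-0.003,0,0],[0,0,0.4],0.02],[[0,0,0.007],[0,0,0],0.02],[[0,0,0.006],[0,0,0],0.02],[[0,0,0],[0,0,0],0.02]]'; python3 d.py r 0 .07 .085
```

```text
clock: 7.95
position: [0.5147, 0.0541, 0.0963]
ee_rot: [-2.122, -2.316, 0.001]
force: [-1.0, 0.9, -1.7]
width: 0.323
t 7.95 pos [0.5147 0.0541 0.0963] tgt [0.5141 0.0582 0.085 ] |rot(tool,deg) [-0.06 -0.   -0.26] | shift cur axes [ 0.0041 -0.0003  0.0113] | shift tgt axes [ 0.0041 -0.0003  0.0113] w 29.6 q [ 0.14  0.46 -0.46  1.95  0.28  0.79 -0.39]
```

```bash
for i in 1 2 3 4; do python3 -m pendant '[[[0,0,0],[0,0,0],0.02]]' | grep -E "position|force"; done
```

```text
position: [0.5151, 0.0544, 0.0969]
force: [0.2, 0.7, -1.5]
position: [0.5152, 0.0544, 0.0971]
force: [0.8, -0.3, -2.9]
position: [0.5152, 0.0544, 0.0972]
force: [-0.5, 0.8, -1.3]
position: [0.5152, 0.0544, 0.0971]
force: [0.3, -0.4, -1.1]
```

```bash
python3 -m pendant '[[[0.003,0,0],[0,0,0],0.02],[[0,0,0],[0,0,0],0.02],[[0,0,0.003],[0,0,0],0.02],[[0,0,0.004],[0,0,0],0.02],[[0,0,0.004],[0,0,0],0.02],[[0,0,0],[0,0,0],0.02],[[0,0,0],[0,0,0],0.02]]'; python3 d.py r 0 .07 .085
python3 - <<'E'
from h import *
im,W=snap("scene"); crop(im,330,195,110,80,7,"s4")
E
```

```text
clock: 9.32
position: [0.5149, 0.0574, 0.086]
ee_rot: [-2.122, -2.317, 0.0]
force: [0.3, -0.1, -1.7]
width: 0.325
t 9.32 pos [0.5149 0.0574 0.086 ] tgt [0.5141 0.0582 0.085 ] |rot(tool,deg) [-0.    0.   -0.23] | shift cur axes [ 0.0009 -0.0007  0.001 ] | shift tgt axes [ 0.0009 -0.0007  0.001 ] w 29.9 q [ 0.12  0.48 -0.45  1.96  0.29  0.77 -0.41]
```

View pics/s4.png

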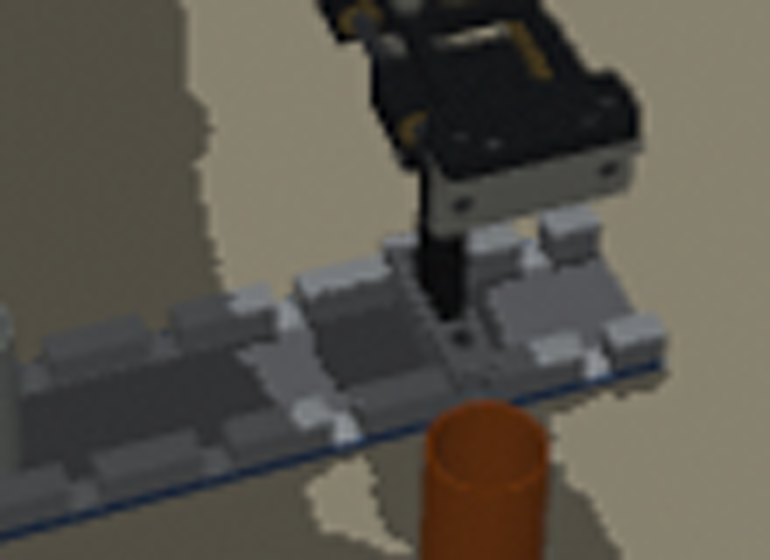

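```bash
python3 -m pendant '[[[0,0,0],[0,0,0],0.055],[[0,0,0],[0,0,0],0.055],[[0,0,0],[0,0,0],0.055],[[0,0,-0.02],[0,0,0],0.055],[[0,0,-0.03],[0,0,0],0.055],[[0,0,-0.03],[0,0,0],0.07],[[0,0.02,-0.01],[0,0,0],0.07],[[0,0.04,0],[0,0,0],0.07],[[0,0.035,0],[0,0,0],0.07],[[0,0,0],[0,0,0],0.07]]'; python3 d.py w .63 .042 .17 ;python3 - <<'E'
from fit import *
C={'yellow':(.652,-.165,0,.023,.072),'orange':(.631,.042,0,.023,.072),'purple':(.655,-.25,0,.023,.072),'rinse':(.491,-.306,0,.038,.07)}
im,W=snap("scene","s5"); cups(W,C)
crop(im,330,195,110,80,7,"s5")
E
```

```text
clock: 10.62
position: [0.6113, 0.0659, 0.1756]
ee_rot: [2.122, 2.316, 0.001]
force: [-0.5, 0.5, 0.4]
width: 0.765
t 10.62 pos [0.6113 0.0659 0.1756] tgt [0.63  0.042 0.17 ] |rot(tool,deg) [ 0.04 -0.03 -0.27] | shift cur axes [-0.0254  0.0165  0.0056] | shift tgt axes [-0.0255  0.0164  0.0056] w 70.3 q [ 0.12  0.51 -0.46  1.63  0.25  1.06 -0.33]
yellow [ 0.655  -0.1639] 0.001461284213177109 410 top 0.07410209429359617
orange [0.6327 0.0424] 0.0014515297921867678 382 top 0.29691604840850117
purple [ 0.6565 -0.2495] 0.0014027021846648197 423 top 0.0748239799919869
rinse [ 0.4928 -0.3044] 0.001631803601079011 769 top 0.07203228807817114
```

View pics/s5.png

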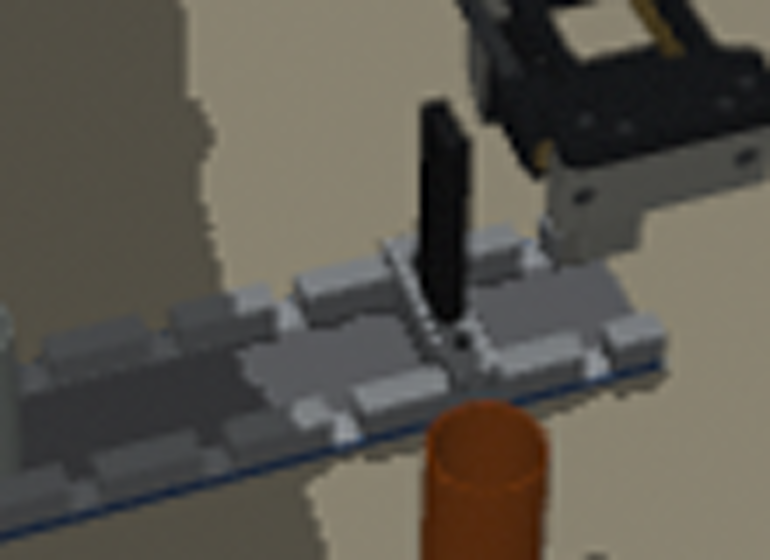

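```bash
python3 -m pendant '[[[-0.0255,0.0174,0.0],[0,0,-0.2],0.07],[[0,0,0.02],[0,0,0],0.07],[[0,0,0.035],[0,0,0],0.07],[[0,0,0.035],[0,0,0],0.07],[[0,0,0.030],[0,0,0],0.07],[[0,0,0.022],[0,0,0],0.07],[[0,0,0],[0,0,0],0.07],[[0,0,0],[0,0,0],0.07]]'; python3 d.py w .631 .042 .029 ;python3 - <<'E'
from h import *
im,W=snap("scene"); crop(im,340,210,110,80,7,"s6")
E
```

```text
clock: 11.68
position: [0.6292, 0.0421, 0.0351]
ee_rot: [2.117, 2.32, 0.001]
force: [-0.0, -0.6, 0.4]
width: 0.765
t 11.68 pos [0.6292 0.0421 0.0351] tgt [0.631 0.042 0.029] |rot(tool,deg) [ 0.05 -0.01 -0.03] | shift cur axes [-0.0002  0.0018  0.0061] | shift tgt axes [-0.0002  0.0018  0.0061] w 70.2 q [ 0.11  0.68 -0.4   1.72  0.35  0.81 -0.36]
```

View pics/s6.png

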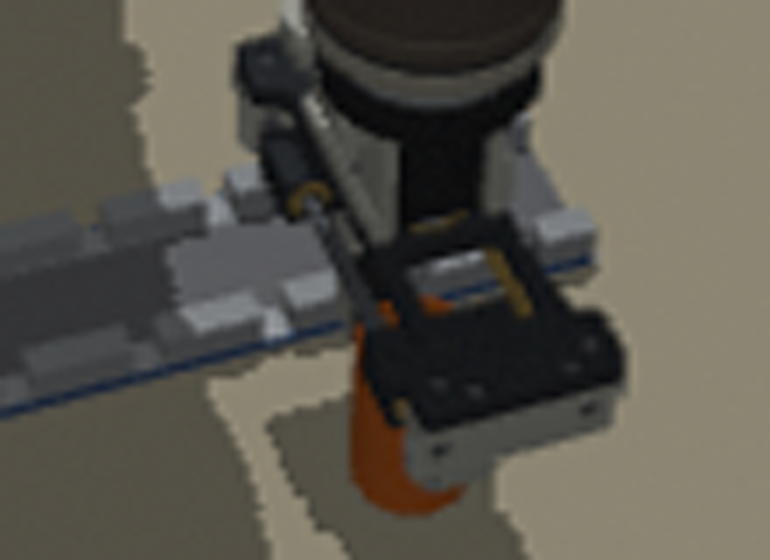

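```bash
python3 -m pendant '[[[0,0.0018,0.006],[0,0,0],0.07],[[0,0,0],[0,0,0],0.04],[[0,0,0],[0,0,0],0.04],[[0,0,0],[0,0,0],0.04],[[0,0,0],[0,0,0],0.04],[[0,0,0],[0,0,0],0.04]]' 15; python3 d.py w .631 .042 .029
```

```text
clock: 12.48
position: [0.631, 0.0421, 0.0281]
ee_rot: [2.118, 2.32, 0.0]
force: [0.5, 0.7, 1.4]
width: 0.504
t 12.47 pos [0.631  0.0421 0.0281] tgt [0.631 0.042 0.029] |rot(tool,deg) [ 0.01  0.   -0.03] | shift cur axes [-0.0001  0.     -0.0009] | shift tgt axes [-0.0001  0.     -0.0009] w 46.3 q [ 0.11  0.7  -0.4   1.72  0.35  0.8  -0.36]
```

```bash
python3 -m pendant '[[[0,0,-0.01],[0,0,0],0.04],[[0,0,-0.03],[0,0,0],0.04],[[0,0,-0.035],[0,0,0],0.04],[[0,0,-0.035],[0,0,0],0.04],[[0,0,0],[0,0,0],0.04]]'; python3 d.py r .0008 -.072 .14
```

```text
clock: 13.1
position: [0.6327, 0.0426, 0.1417]
ee_rot: [2.115, 2.318, 0.007]
force: [1.0, 0.3, -1.4]
width: 0.508
t 13.1 pos [0.6327 0.0426 0.1417] tgt [ 0.5279 -0.0831  0.14  ] |rot(tool,deg) [ 0.33 -0.01 -0.04] | shift cur axes [-0.1156 -0.1159  0.001 ] | shift tgt axes [-0.1155 -0.1159  0.0017] w 46.6 q [ 0.14  0.57 -0.44  1.63  0.28  1.01 -0.3 ]
```

```bash
python3 -m pendant '[[[-0.012,-0.012,0],[0,0,0],0.04],[[-0.025,-0.025,0],[0,0,0],0.04],[[-0.03,-0.03,0],[0,0,0],0.04],[[-0.03,-0.03,0],[0,0,0],0.04],[[-0.018,-0.017,0],[0,0,0],0.04],[[0,0,0],[0,0,0],0.04],[[0,0,0],[0,0,0],0.04],[[0,0,0],[0,0,0],0.04]]'; python3 d.py r .0008 -.072 .037;python3 - <<'E'
from h import *
im,W=snap("scene"); crop(im,290,200,110,80,7,"s7")
E
```

```text
clock: 14.1
position: [0.5281, -0.082, 0.1378]
ee_rot: [-2.116, -2.322, -0.0]
force: [1.3, 0.3, -0.7]
width: 0.507
t 14.1 pos [ 0.5281 -0.082   0.1378] tgt [ 0.5279 -0.0831  0.037 ] |rot(tool,deg) [-0.01 -0.03  0.04] | shift cur axes [-0.0012 -0.0002  0.1008] | shift tgt axes [-0.0011 -0.0002  0.1008] w 46.5 q [ 0.4   0.43 -0.46  1.87  0.24  0.89 -0.08]
```

View pics/s7.png

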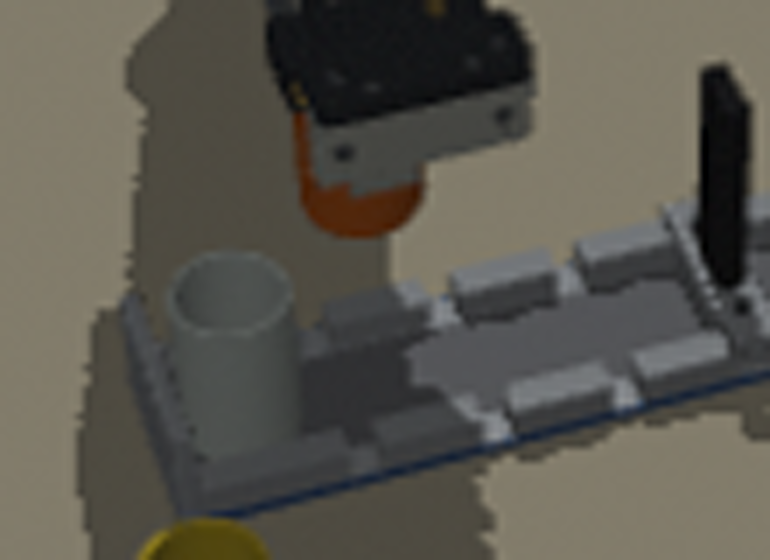

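```bash
python3 -m pendant '[[[-0.0005,0,0.015],[0,0,0],0.04],[[0,0,0.025],[0,0,0],0.04],[[0,0,0.025],[0,0,0],0.04],[[0,0,0.02],[0,0,0],0.04],[[0,0,0.01],[0,0,0],0.04],[[0,0,0.006],[0,0,0],0.04],[[0,0,0],[0,0,0],0.04],[[0,0,0],[0,0,0],0.04]]'; python3 d.py r .0008 -.072 .035;python3 - <<'E'
from h import *
im,W=snap("scene"); crop(im,290,200,110,80,7,"s8")
E
```

```text
clock: 15.15
position: [0.5283, -0.0834, 0.0376]
ee_rot: [2.117, 2.32, 0.001]
force: [-0.3, 0.1, -0.5]
width: 0.503
t 15.15 pos [ 0.5283 -0.0834  0.0376] tgt [ 0.5279 -0.0831  0.035 ] |rot(tool,deg) [ 0.06  0.02 -0.04] | shift cur axes [ 0.0003 -0.0004  0.0026] | shift tgt axes [ 0.0003 -0.0004  0.0026] w 46.2 q [ 0.35  0.56 -0.4   1.96  0.34  0.68 -0.17]
```

View pics/s8.png

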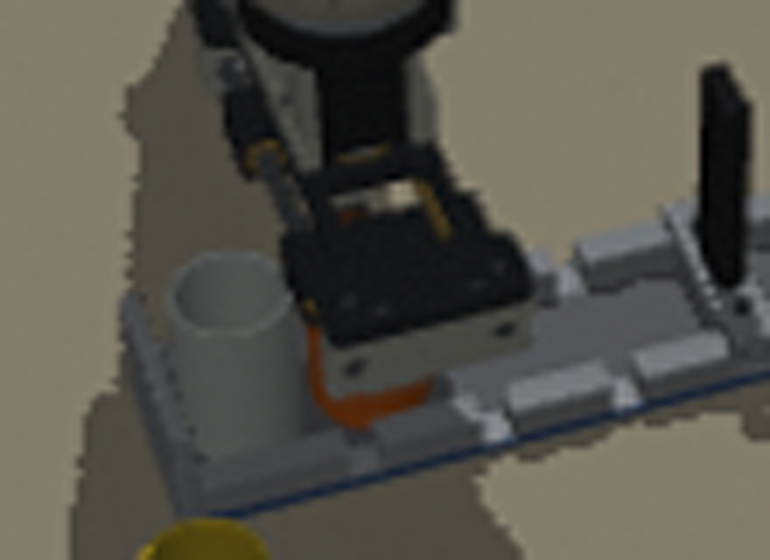

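Orange is between the rails. I lower the last 2–3 mm and release.

```bash
python3 -m pendant '[[[0,0,0.0025],[0,0,0],0.04],[[0,0,0],[0,0,0],0.04],[[0,0,0],[0,0,0],0.065],[[0,0,0],[0,0,0],0.065],[[0,0,-0.01],[0,0,0],0.065],[[0,0,-0.03],[0,0,0],0.065],[[0,0,-0.035],[0,0,0],0.07],[[0,0,-0.03],[0,0,0],0.07],[[0,0,0],[0,0,0],0.07]]'; python3 d.py w .6535 -.1635 .14;python3 - <<'E'
from fit import *
im,W=snap("scene"); crop(im,290,210,110,90,7,"s9")
cups(W,{'yellow':(.654,-.164,0,.023,.072),'blank':(.5315,-.134,.016,.023,.062),'orange':(.5283,-.083,.016,.023,.062)})
E
```

```text
clock: 16.32
position: [0.5296, -0.0834, 0.1424]
ee_rot: [2.115, 2.317, 0.004]
force: [0.0, -0.0, 0.2]
width: 0.763
t 16.32 pos [ 0.5296 -0.0834  0.1424] tgt [ 0.6535 -0.1635  0.14  ] |rot(tool,deg) [ 0.28  0.07 -0.04] | shift cur axes [-0.0911  0.1161  0.0031] | shift tgt axes [-0.0912  0.116   0.0024] w 70.1 q [ 0.41  0.42 -0.47  1.87  0.24  0.9  -0.08]
yellow [ 0.6551 -0.164 ] 0.0014197631473594646 409 top 0.07458071429760685
blank [ 0.5335 -0.1328] 0.009916210733409305 548 top 0.28746815271473564
orange [ 0.5291 -0.0889] 0.007871035341204917 422 top 0.29041014760466966
```

View pics/s9.png

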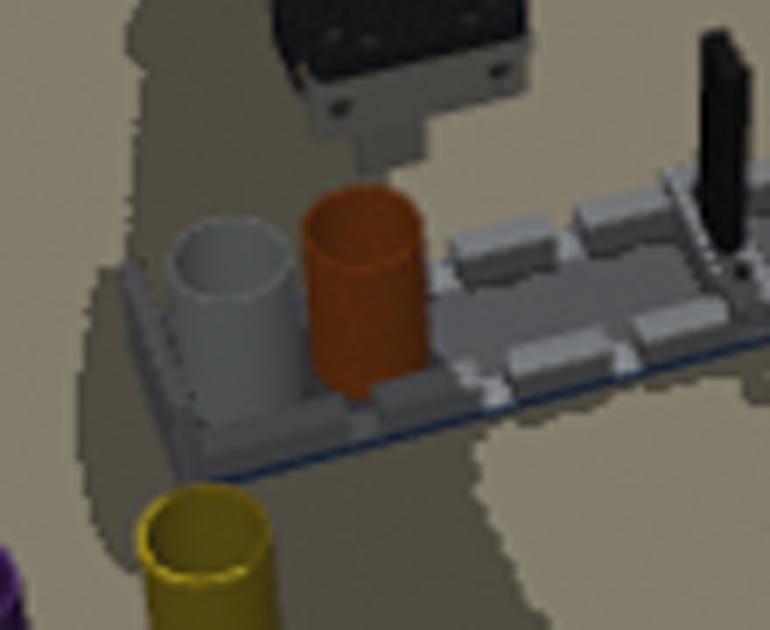

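```bash
python3 -m pendant '[[[-0.013,0.017,0],[0,0,0],0.07],[[-0.025,0.033,0],[0,0,0],0.07],[[-0.03,0.038,0],[0,0,0],0.07],[[-0.0233,0.0293,0],[0,0,0],0.07],[[0,0,0.01],[0,0,0],0.07],[[0,0,0.03],[0,0,0],0.07],[[0,0,0.035],[0,0,0],0.07],[[0,0,0.027],[0,0,0],0.07],[[0,0,0],[0,0,0],0.07],[[0,0,0],[0,0,0],0.07]]'; python3 d.py w .6535 -.1635 .028;python3 - <<'E'
from h import *
im,W=snap("scene"); crop(im,265,225,110,80,7,"s10")
E
```

```text
clock: 17.62
position: [0.653, -0.1631, 0.0382]
ee_rot: [2.117, 2.321, 0.001]
force: [-0.3, 1.7, 0.1]
width: 0.765
t 17.62 pos [ 0.653  -0.1631  0.0382] tgt [ 0.6535 -0.1635  0.028 ] |rot(tool,deg) [ 0.02 -0.01 -0.01] | shift cur axes [-0.0004  0.0004  0.0102] | shift tgt axes [-0.0004  0.0004  0.0102] w 70.2 q [ 0.41  0.73 -0.38  1.6   0.33  0.87 -0.01]
```

View pics/s10.png

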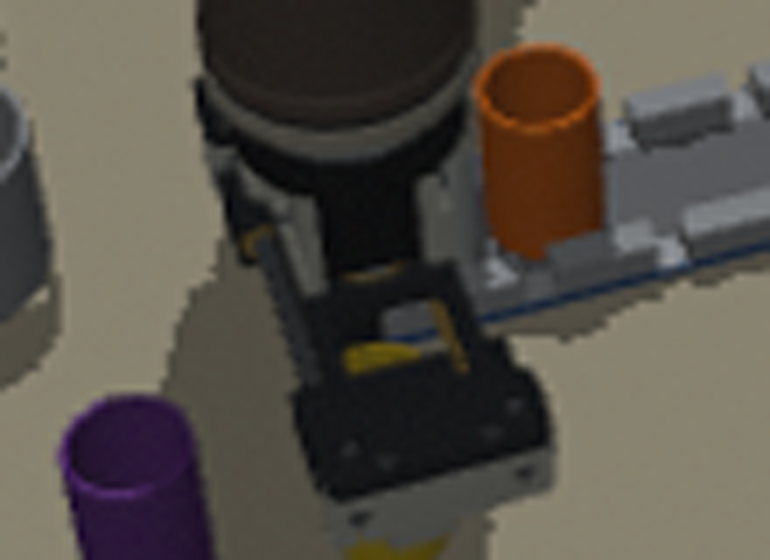

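```bash
python3 -m pendant '[[[0,0.0004,0.010],[0,0,0],0.07],[[0,0,0],[0,0,0],0.04],[[0,0,0],[0,0,0],0.04],[[0,0,0],[0,0,0],0.04],[[0,0,0],[0,0,0],0.04],[[0,0,0],[0,0,0],0.04]]'; python3 d.py r .0008 -.020 .028
```

```text
clock: 18.42
position: [0.6536, -0.1636, 0.0278]
ee_rot: [2.117, 2.32, 0.0]
force: [0.1, 0.5, 1.6]
width: 0.505
t 18.43 pos [ 0.6536 -0.1636  0.0278] tgt [ 0.5231 -0.0313  0.028 ] |rot(tool,deg) [ 0.03  0.01 -0.03] | shift cur axes [ 0.1436 -0.1179 -0.0003] | shift tgt axes [ 0.1437 -0.1178 -0.0002] w 46.4 q [ 0.4   0.75 -0.38  1.6   0.34  0.86 -0.02]
```

```bash
python3 -m pendant '[[[0,0,-0.012],[0,0,0],0.04],[[0,0,-0.03],[0,0,0],0.04],[[0,0,-0.035],[0,0,0],0.04],[[0,0,-0.033],[0,0,0],0.04],[[0.0187,-0.0158,0],[0,0,0],0.04],[[0.035,-0.028,0],[0,0,0],0.04],[[0.035,-0.028,0],[0,0,0],0.04],[[0.035,-0.028,0],[0,0,0],0.04],[[0.02,-0.018,0],[0,0,0],0.04],[[0,0,0],[0,0,0],0.04]]'; python3 -m pendant '[[[0,0,0],[0,0,0],0.04],[[0,0,0],[0,0,0],0.04]]';python3 d.py r .0008 -.020 .036;python3 - <<'E'
from h import *
im,W=snap("scene"); crop(im,300,210,110,80,7,"s11")
E
```

```text
clock: 19.68
position: [0.5217, -0.0296, 0.1384]
ee_rot: [2.114, 2.324, -0.0]
force: [0.6, -0.3, -1.3]
width: 0.507
clock: 19.92
position: [0.5237, -0.0321, 0.1376]
ee_rot: [2.119, 2.319, 0.0]
force: [-0.9, 0.0, -0.9]
width: 0.503
t 19.93 pos [ 0.5237 -0.0321  0.1376] tgt [ 0.5231 -0.0313  0.036 ] |rot(tool,deg) [ 0.02  0.01 -0.11] | shift cur axes [ 0.0008 -0.0005  0.1016] | shift tgt axes [ 0.0008 -0.0005  0.1016] w 46.2 q [ 0.32  0.42 -0.48  1.9   0.24  0.88 -0.19]
```

View pics/s11.png

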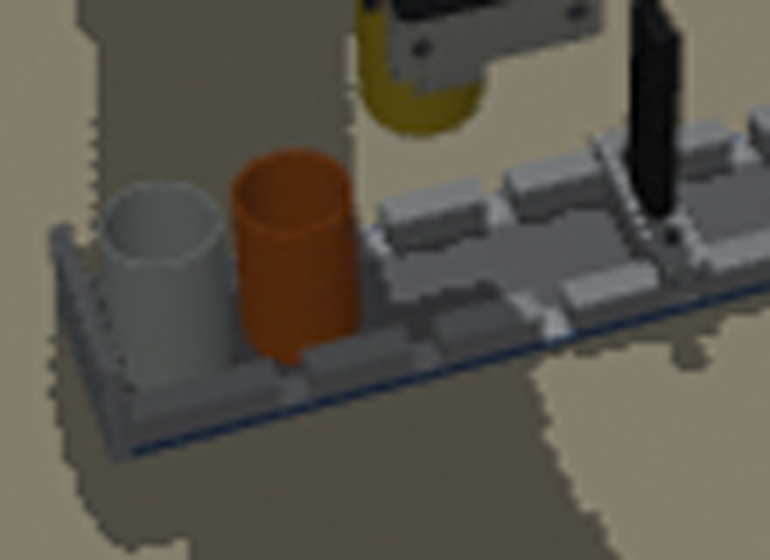

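```bash
python3 -m pendant '[[[0,-0.0005,0.015],[0,0,0],0.04],[[0,0,0.025],[0,0,0],0.04],[[0,0,0.025],[0,0,0],0.04],[[0,0,0.02],[0,0,0],0.04],[[0,0,0.01],[0,0,0],0.04],[[0,0,0.006],[0,0,0],0.04],[[0,0,0],[0,0,0],0.04],[[0,0,0.0015],[0,0,0],0.04],[[0,0,0],[0,0,0],0.04]]'; python3 d.py r .0008 -.020 .034
```

```text
clock: 21.1
position: [0.5228, -0.0313, 0.0354]
ee_rot: [2.117, 2.32, 0.001]
force: [0.4, 0.3, -1.1]
width: 0.506
t 21.1 pos [ 0.5228 -0.0313  0.0354] tgt [ 0.5231 -0.0313  0.034 ] |rot(tool,deg) [ 0.04  0.01 -0.04] | shift cur axes [-0.      0.0003  0.0014] | shift tgt axes [-0.      0.0003  0.0014] w 46.5 q [ 0.26  0.56 -0.41  1.99  0.35  0.66 -0.28]
```

Release, rise, then go over the stop at notch 4.

```bash
python3 -m pendant '[[[0,0,0.001],[0,0,0],0.04],[[0,0,0],[0,0,0],0.065],[[0,0,0],[0,0,0],0.065],[[0,0,-0.01],[0,0,0],0.065],[[0,0,-0.03],[0,0,0],0.065],[[0,0,-0.035],[0,0,0],0.055],[[0,0,-0.035],[0,0,0],0.055],[[0,0,0],[0,0,0],0.055],[[0,0,0],[0,0,0],0.055]]'; python3 d.py w .5149 .0574 .145;python3 - <<'E'
from h import *
im,W=snap("scene"); crop(im,300,205,120,90,6,"s12")
E
```

```text
clock: 22.22
position: [0.5222, -0.0315, 0.144]
ee_rot: [2.118, 2.32, -0.0]
force: [-1.2, -0.6, -0.3]
width: 0.6
t 22.23 pos [ 0.5222 -0.0315  0.144 ] tgt [0.5149 0.0574 0.145 ] |rot(tool,deg) [-0.    0.02 -0.04] | shift cur axes [ 0.0892  0.0008 -0.001 ] | shift tgt axes [ 0.0892  0.0009 -0.001 ] w 55.1 q [ 0.33  0.41 -0.48  1.89  0.24  0.9  -0.18]
```

View pics/s12.png

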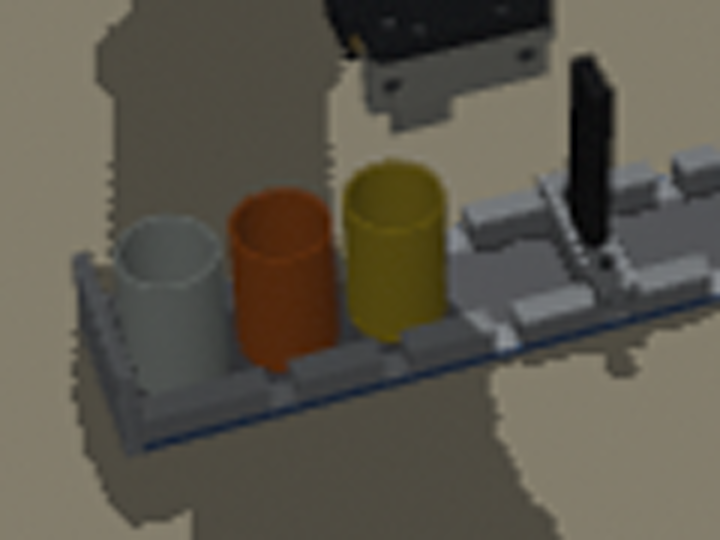

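```bash
python3 -m pendant '[[[0.017,0.0009,0],[0,0,0],0.055],[[0.03,0,0],[0,0,0],0.055],[[0.03,0,0],[0,0,0],0.055],[[0.0122,0,0],[0,0,0],0.055],[[0,0,0],[0,0,0],0.055],[[0,0,0.02],[0,0,0],0.055],[[0,0,0.025],[0,0,0],0.055],[[0,0,0.013],[0,0,0],0.055],[[0,0,0],[0,0,0],0.055],[[0,0,0],[0,0,0],0.055]]'; python3 d.py w .5149 .0574 .085
```

```text
clock: 23.52
position: [0.5158, 0.0575, 0.0867]
ee_rot: [2.118, 2.32, 0.001]
force: [-0.6, 1.0, 0.4]
width: 0.596
t 23.52 pos [0.5158 0.0575 0.0867] tgt [0.5149 0.0574 0.085 ] |rot(tool,deg) [ 0.05  0.   -0.06] | shift cur axes [-0.     -0.0009  0.0017] | shift tgt axes [-0.     -0.0009  0.0017] w 54.7 q [ 0.14  0.48 -0.47  1.96  0.31  0.77 -0.42]
```

```bash
python3 -m pendant '[[[0,-0.0009,0.0012],[0,0,0],0.055],[[0,0,0],[0,0,0],0.02],[[0,0,0],[0,0,0],0.02],[[0,0,0],[0,0,0],0.02],[[0,0,0],[0,0,0],0.02],[[0,0,0],[0,0,0],0.02]]' 30;python3 d.py w .5149 .0574 .085;  python3 -m pendant '[[[0,0,-0.008],[0,0,0],0.02],[[0,0,-0.014],[0,0,0],0.02],[[-0.006,0,0],[0,0,0],0.02],[[-0.012,0,0],[0,0,0],0.02],[[-0.012,0,0],[0,0,0],0.02],[[-0.012,0,0],[0,0,0],0.02],[[-0.006,0,0],[0,0,0],0.02],[[-0.003,0,0],[0,0,0],0.02],[[-0.001,0,0],[0,0,0],0.02],[[0,0,0],[0,0,0],0.02]]'; python3 d.py r .0008 .018 .106;python3 - <<'E'
from h import *
im,W=snap("scene"); crop(im,310,200,120,90,6,"s13")
E
```

```text
clock: 24.28
position: [0.5145, 0.0576, 0.0849]
ee_rot: [2.118, 2.32, 0.0]
force: [0.3, 0.4, -0.3]
width: 0.327
t 24.27 pos [0.5145 0.0576 0.0849] tgt [0.5149 0.0574 0.085 ] |rot(tool,deg) [ 0.01  0.   -0.04] | shift cur axes [-0.0002  0.0004 -0.0001] | shift tgt axes [-0.0002  0.0004 -0.0001] w 30.0 q [ 0.14  0.48 -0.47  1.96  0.31  0.77 -0.42]
clock: 25.52
position: [0.5191, 0.0061, 0.1068]
ee_rot: [-2.117, -2.321, -0.0]
force: [-0.1, -0.1, -2.0]
width: 0.327
t 25.52 pos [0.5191 0.0061 0.1068] tgt [0.5196 0.0065 0.106 ] |rot(tool,deg) [ 0.   -0.01 -0.01] | shift cur axes [0.0003 0.0006 0.0008] | shift tgt axes [0.0003 0.0006 0.0008] w 30.0 q [ 0.25  0.45 -0.48  1.94  0.28  0.82 -0.29]
```

View pics/s13.png

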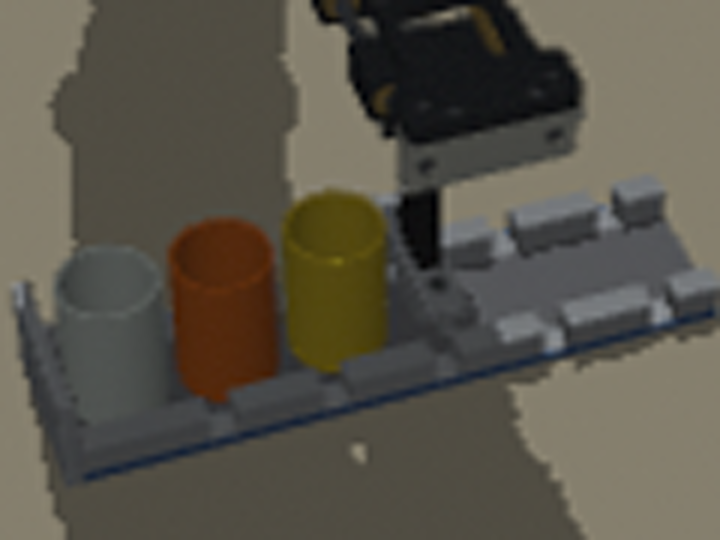

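```bash
python3 -m pendant '[[[0,0,0.006],[0,0,0],0.02],[[0,0,0.006],[0,0,0],0.02],[[0,0,0.005],[0,0,0],0.02],[[0,0,0.004],[0,0,0],0.02],[[0,0,0],[0,0,0],0.02],[[0,0,0],[0,0,0],0.02]]'; python3 d.py r .0008 .018 .085;python3 - <<'E'
from h import *
im,W=snap("scene"); crop(im,310,200,120,90,6,"s14")
E
```

```text
clock: 26.32
position: [0.5192, 0.0058, 0.0859]
ee_rot: [2.118, 2.321, 0.0]
force: [0.2, 0.4, -2.6]
width: 0.325
t 26.32 pos [0.5192 0.0058 0.0859] tgt [0.5196 0.0065 0.085 ] |rot(tool,deg) [ 0.01  0.   -0.03] | shift cur axes [0.0006 0.0005 0.0009] | shift tgt axes [0.0006 0.0005 0.0009] w 29.9 q [ 0.24  0.48 -0.47  1.96  0.3   0.77 -0.31]
```

View pics/s14.png

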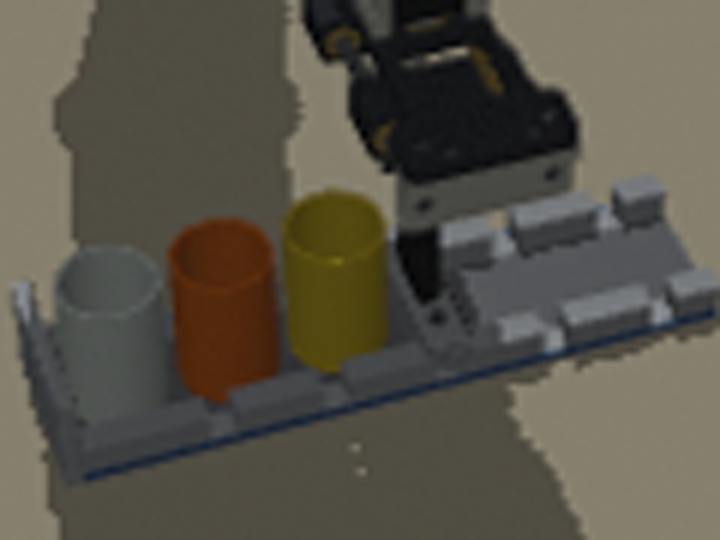

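```bash
python3 -m pendant '[[[0,0,0.0008],[0,0,0],0.02],[[0,0,0],[0,0,0],0.045],[[0,0,0],[0,0,0],0.045],[[0,0,0],[0,0,0],0.045],[[0,0,-0.02],[0,0,0],0.045],[[0,0,-0.035],[0,0,0],0.045],[[0,0,-0.05],[0,0,0],0.05],[[0,0,-0.05],[0,0,0],0.05],[[0,0,0],[0,0,0],0.05],[[0,0,0],[0,0,0],0.05]]'; python3 d.py w .475 .323 .24 21
python3 - <<'E'
from fit import *
for n in ("scene","top"):
    im,W=snap(n); 
    if n=="scene": crop(im,310,200,120,90,6,"s15")
    crop(im,*((430,160) if n=="scene" else (225,232)),80,60,8,"ts"+n)
    P=box(W,(.478,.07),(.305,.07),(.08,.096)); print(rect(P,'stand'),np.median(P[:,2]))
    P=box(W,(.478,.05),(.31,.05),(.165,.2)); print(rect(P,'tester'),np.median(P,0))
E
```

```text
clock: 27.62
position: [0.5188, 0.0055, 0.2396]
ee_rot: [2.118, 2.32, -0.001]
force: [0.2, -0.8, -0.3]
width: 0.548
t 27.62 pos [0.5188 0.0055 0.2396] tgt [0.475 0.323 0.24 ] |rot(tool,deg) [ -0.02   0.02 -15.78] | shift cur axes [ 0.3201 -0.0147 -0.0005] | shift tgt axes [ 0.3121  0.0729 -0.0004] w 50.3 q [ 0.3   0.3  -0.53  1.78  0.17  1.11 -0.19]
('stand', array([0.4766, 0.3219]), (78.60844421386719, 81.60179901123047), 22.236873626708984, 409) 0.08879917479026955
('tester', array([0.4769, 0.321 ]), (28.099607467651367, 38.35795593261719), 20.3756046295166, 121) [0.4825 0.3197 0.1767]
('stand', array([0.4731, 0.3223]), (74.0240707397461, 75.2697982788086), 21.029369354248047, 359) 0.08774037797489036
('tester', array([0.4734, 0.3223]), (24.96624755859375, 35.003334045410156), 20.7656307220459, 89) [0.4742 0.3216 0.1772]
```

View pics/s15.png

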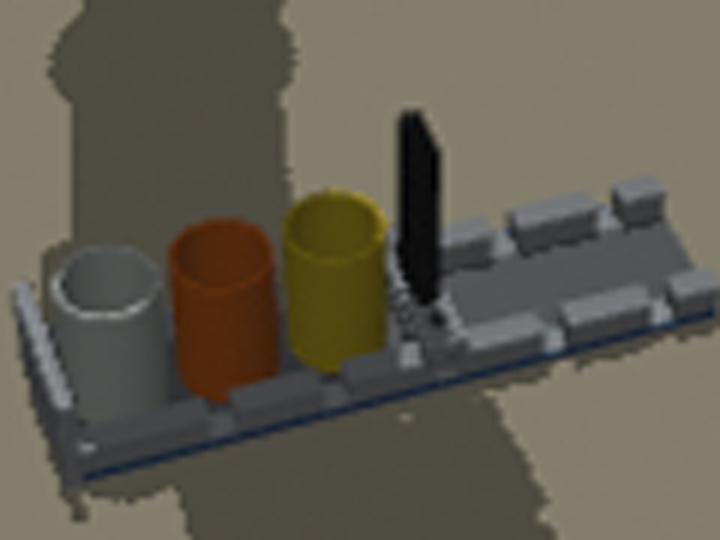

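View pics/tstop.png

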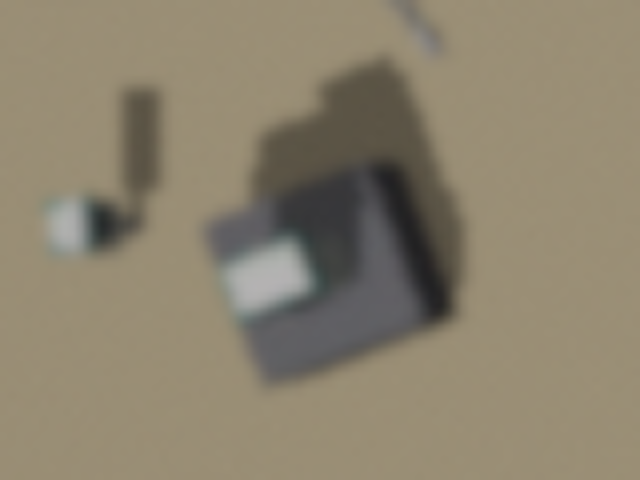

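View pics/tsscene.png

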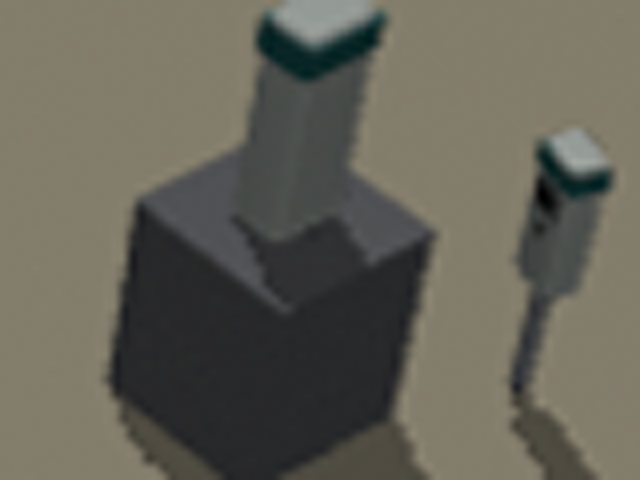

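Stop home behind yellow, three cups closed in. Tester in the block: 24 mm side along about 21°, centre (0.475, 0.322).

```bash
python3 -m pendant '[[[0.015,-0.001,0],[0,0,0],0.05],[[0.04,-0.002,0],[0,0,0],0.05],[[0.045,-0.002,0],[0,0,0],0.05],[[0.045,-0.002,0],[0,0,0],0.05],[[0.045,-0.002,0],[0,0,0],0.05],[[0.045,-0.002,0],[0,0,0],0.05],[[0.045,-0.002,0],[0,0,0],0.05],[[0.039,-0.0018,0],[0,0,-5.3],0.05],[[0,0,0],[0,0,-5.3],0.05],[[0,0,0],[0,0,-5.2],0.05]]'; python3 -m pendant '[[[0,0,0],[0,0,0],0.05],[[0,0,0],[0,0,0],0.05]]'; python3 d.py w .475 .322 .24 21
```

```text
clock: 28.98
position: [0.4737, 0.3238, 0.2391]
ee_rot: [-1.771, -2.593, 0.002]
force: [0.6, 0.0, 0.0]
width: 0.543
clock: 29.22
position: [0.4748, 0.3224, 0.2397]
ee_rot: [-1.781, -2.588, 0.001]
force: [1.0, -0.3, 0.5]
width: 0.544
t 29.23 pos [0.4748 0.3224 0.2397] tgt [0.475 0.322 0.24 ] |rot(tool,deg) [-0.04 -0.01 -0.06] | shift cur axes [-0.0004  0.0001 -0.0003] | shift tgt axes [-0.0004  0.0001 -0.0003] w 50.0 q [-0.21  0.43 -0.68  1.64  0.29  1.18 -0.59]
```

```bash
python3 -m pendant '[[[0,0,0.015],[0,0,0],0.05],[[0,0,0.03],[0,0,0],0.05],[[0,0,0.02],[0,0,0],0.05],[[0,0,0],[0,0,0],0.05],[[0,0,0],[0,0,0],0.05]]'
python3 - <<'E'
from h import *
im,W=snap("scene"); crop(im,425,140,90,75,7,"s16")
im,W=snap("top"); crop(im,225,232,80,60,8,"t16")
E
```

```text
clock: 29.85
position: [0.4754, 0.3223, 0.1754]
ee_rot: [1.779, 2.589, 0.001]
force: [-0.3, -0.0, 0.3]
width: 0.544
```

View pics/s16.png

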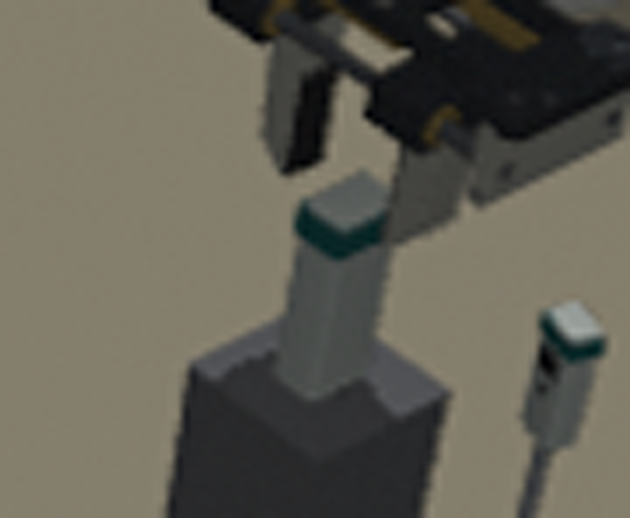

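```bash
python3 -m pendant '[[[0,0,0.015],[0,0,0],0.05],[[0,0,0.025],[0,0,0],0.05],[[0,0,0.015],[0,0,0],0.05],[[0,0,0],[0,0,0],0.05],[[0,0,0],[0,0,0],0.01],[[0,0,0],[0,0,0],0.01],[[0,0,0],[0,0,0],0.01],[[0,0,0],[0,0,0],0.01],[[0,0,0],[0,0,0],0.01],[[0,0,0],[0,0,0],0.01]]' 30;python3 d.py w .475 .322 .1197 21
python3 - <<'E'
from h import *
im,W=snap("scene"); crop(im,425,140,90,75,7,"s17")
E
```

```text
clock: 31.2
position: [0.4755, 0.3223, 0.1205]
ee_rot: [1.778, 2.589, 0.001]
force: [-1.3, -0.1, 5.0]
width: 0.259
t 31.2 pos [0.4755 0.3223 0.1205] tgt [0.475  0.322  0.1197] |rot(tool,deg) [ 0.05 -0.    0.03] | shift cur axes [-0.0001 -0.0006  0.0008] | shift tgt axes [-0.0001 -0.0006  0.0008] w 23.8 q [-0.25  0.55 -0.63  1.78  0.39  0.94 -0.67]
```

View pics/s17.png

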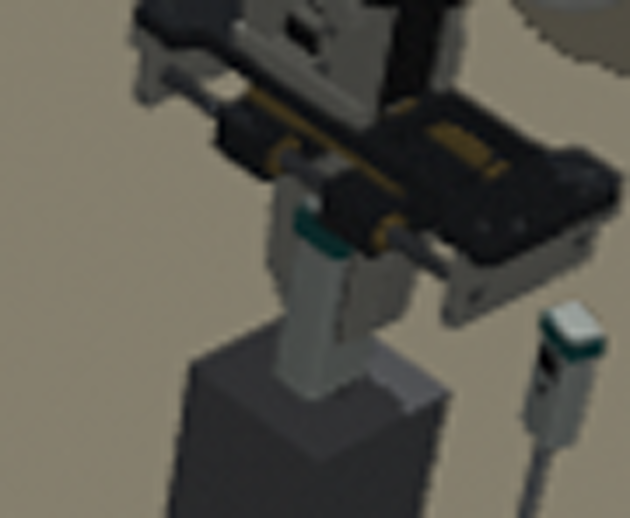

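```bash
python3 -m pendant '[[[0,0,-0.01],[0,0,0],0.01],[[0,0,-0.025],[0,0,0],0.01],[[0,0,-0.03],[0,0,0],0.01],[[0,0,-0.03],[0,0,0],0.01],[[0,0,-0.03],[0,0,0],0.01],[[0,0,0],[0,0,0],0.01],[[0,0,0],[0,0,0],0.01]]';python3 - <<'E'
from fit import *
from d import rack
im,W=snap("scene","s18")
for k,x,y in (('blank',.5315,-.134),('orange',.5283,-.0834),('yellow',.5228,-.0313)):
    P=box(W,(x,.03),(y,.03),(.035,.08)); d=np.hypot(P[:,0]-x,P[:,1]-y); P=P[d<.0275]
    s=circ(P,.023,[x,y]); print(k,s,len(P))
cups(W,{'rinse':(.491,-.306,0,.038,.07)})
P=box(W,(.52,.03),(.006,.025),(.09,.14)); print('stopgrip',P.min(0),P.max(0))
im,W=snap("top","t18"); 
for k,x,y in (('blank',.5315,-.134),('orange',.5283,-.0834),('yellow',.5228,-.0313)):
    P=box(W,(x,.03),(y,.024),(.07,.084)); print(k,rect(P,''))
P=box(W,(.49,.06),(-.305,.06),(.06,.08)); print('rinse',rect(P,''))
E
python3 d.py w .5315 -.134 .245
```

```text
clock: 32.12
position: [0.475, 0.3217, 0.2445]
ee_rot: [-1.779, -2.59, 0.002]
force: [-0.9, -0.7, -1.3]
width: 0.261
blank (array([ 0.5332, -0.1335]), np.float64(0.0016951044423283619)) 365
orange (array([ 0.5292, -0.0832]), np.float64(0.001644065835719813)) 362
yellow (array([ 0.5241, -0.0318]), np.float64(0.0015976497062521282)) 351
rinse [ 0.4927 -0.3046] 0.00166941651834586 783 top 0.07239116818448234
stopgrip [ 0.5055 -0.0005  0.0901] [0.5372 0.0141 0.1283]
blank ('', array([ 0.5286, -0.1343]), (41.22556686401367, 41.73318099975586), 0.3925224840641022, 38)
orange ('', array([ 0.5249, -0.0831]), (41.23946762084961, 41.198448181152344), 89.38689422607422, 36)
yellow ('', array([ 0.5213, -0.0318]), (40.981117248535156, 41.083221435546875), 0.21164892613887787, 33)
rinse ('', array([ 0.4897, -0.3043]), (72.18167877197266, 74.28619384765625), 0.1667616069316864, 79)
t 32.23 pos [0.4748 0.3215 0.2439] tgt [ 0.5315 -0.134   0.245 ] |rot(tool,deg) [-0.1   0.05 15.76] | shift cur axes [-0.4455 -0.1106 -0.0006] | shift tgt axes [-0.4587  0.0146 -0.0011] w 24.1 q [-0.2   0.43 -0.68  1.63  0.28  1.19 -0.58]
```

View pics/s18.png

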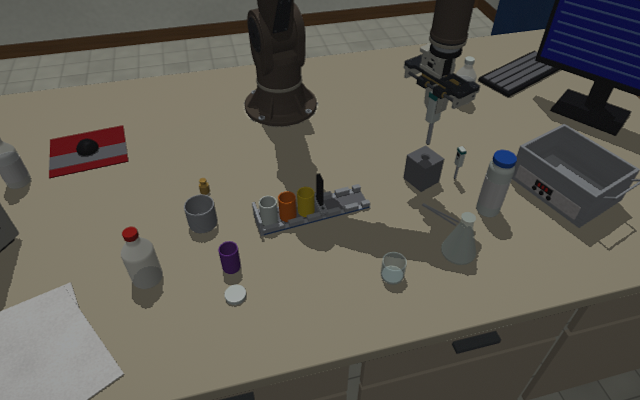

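```bash
python3 -m pendant '[[[-0.02,-0.005,0],[0,0,0],0.01],[[-0.04,-0.01,0],[0,0,0],0.01],[[-0.05,-0.0125,0],[0,0,0],0.01],[[-0.05,-0.0125,0],[0,0,0],0.01],[[-0.05,-0.0125,0],[0,0,0],0.01],[[-0.05,-0.0125,0],[0,0,0],0.01],[[-0.05,-0.0125,0],[0,0,0],0.01],[[-0.05,-0.0125,0],[0,0,0],0.01],[[-0.04,-0.01,0],[0,0,0],0.01],[[-0.03,-0.007,0],[0,0,0],0.01]]'; python3 -m pendant '[[[-0.0155,-0.0035,0],[0,0,0],0.01],[[0,0,0],[0,0,0],0.01],[[0,0,0],[0,0,0],0.01],[[0,0,0],[0,0,0],0.01]]';python3 d.py w .532 -.134 .245 21;python3 - <<'E'
from h import *
im,W=snap("scene"); crop(im,280,180,110,100,6,"s19")
E
```

```text
clock: 33.48
position: [0.5291, -0.12, 0.244]
ee_rot: [-1.78, -2.587, 0.002]
force: [0.9, -0.0, -0.9]
width: 0.262
clock: 33.98
position: [0.532, -0.1318, 0.2451]
ee_rot: [-1.776, -2.592, -0.001]
force: [-0.1, 0.3, -0.7]
width: 0.263
t 33.98 pos [ 0.532  -0.1318  0.2451] tgt [ 0.532 -0.134  0.245] |rot(tool,deg) [ 0.01 -0.02  0.17] | shift cur axes [-0.0021 -0.0009  0.0001] | shift tgt axes [-0.0021 -0.0008  0.0001] w 24.2 q [ 0.56  0.35 -0.55  1.7   0.2   1.14  0.32]
```

View pics/s19.png

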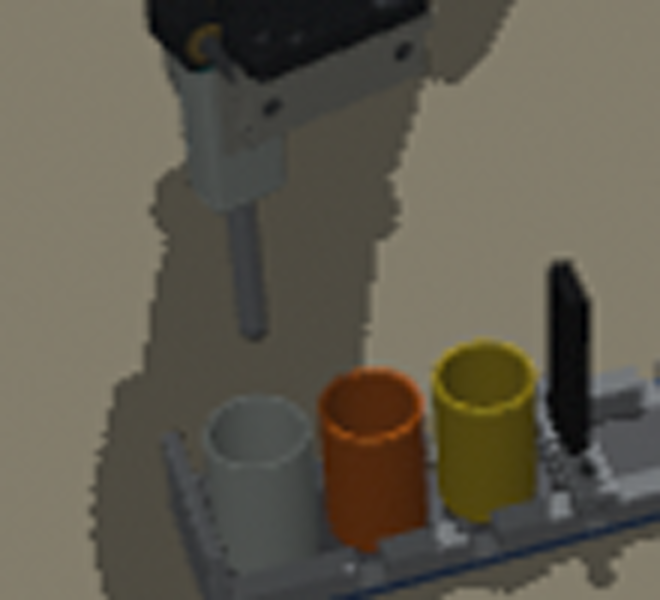

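```bash
python3 - <<'E'
from fit import *
im,W=snap("scene"); P=box(W,(.532,.03),(-.132,.03),(.1,.2))
for lo in (.12,.14,.16,.18): 
    q=P[(P[:,2]>lo)&(P[:,2]<lo+.02)]; print(lo,len(q), circ(q,.006,[.532,-.132]) if len(q)>5 else '')
print(P[:,2].min())
E
python3 -m pendant '[[[-0.0021,-0.0009,0],[0,0,0],0.01],[[0,0,0.02],[0,0,0],0.01],[[0,0,0.03],[0,0,0],0.01],[[0,0,0],[0,0,0],0.01]]'; python3 d.py w .532 -.134 .1575 21
```

```text
0.12 3 
0.14 29 (array([ 0.532 , -0.1303]), np.float64(0.001294495233184084))
0.16 30 (array([ 0.532 , -0.1315]), np.float64(0.0016032646479918098))
0.18 29 (array([ 0.532 , -0.1308]), np.float64(0.0013244871157056383))
0.13787121973878427
clock: 34.58
position: [0.5304, -0.1357, 0.1934]
ee_rot: [-1.776, -2.587, 0.003]
force: [-0.3, 0.1, -0.4]
width: 0.259
t 34.58 pos [ 0.5304 -0.1357  0.1934] tgt [ 0.532  -0.134   0.1575] |rot(tool,deg) [-0.19 -0.12  0.04] | shift cur axes [0.0009 0.0022 0.0358] | shift tgt axes [0.001  0.0021 0.0359] w 23.8 q [ 0.56  0.4  -0.54  1.77  0.24  1.04  0.3 ]
```

Probe is vertical and centred over the cup. Dip into white.

```bash
python3 -m pendant '[[[0,0,0.02],[0,0,0],0.01],[[0,0,0.016],[0,0,0],0.01],[[0,0,0],[0,0,0],0.01],[[0,0,0],[0,0,0],0.01],[[0,0,0],[0,0,0],0.01],[[0,0,0],[0,0,0],0.01]]'; python3 d.py w .532 -.134 .245 21;python3 - <<'E'
from h import *
im,W=snap("scene"); crop(im,280,190,110,100,6,"s20")
E
```

```text
clock: 35.33
position: [0.5322, -0.1357, 0.1595]
ee_rot: [1.778, 2.589, 0.0]
force: [-0.4, -0.8, -0.6]
width: 0.261
t 35.33 pos [ 0.5322 -0.1357  0.1595] tgt [ 0.532 -0.134  0.245] |rot(tool,deg) [0.03 0.03 0.03] | shift cur axes [ 0.0016  0.0005 -0.0855] | shift tgt axes [ 0.0017  0.0004 -0.0855] w 24.0 q [ 0.54  0.44 -0.53  1.81  0.26  0.96  0.27]
```

View pics/s20.png

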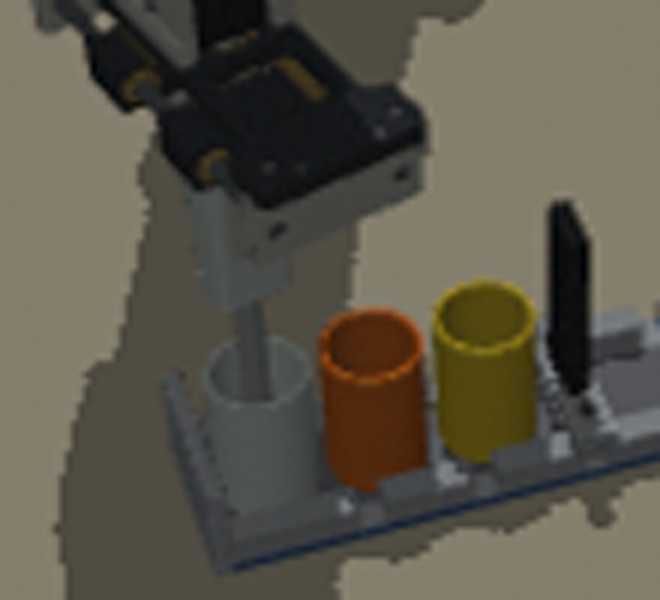

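```bash
python3 -m pendant '[[[0,0,-0.02],[0,0,0],0.01],[[0,0,-0.03],[0,0,0],0.01],[[0,0,-0.01],[0,0,0],0.01],[[0.015,0.004,0],[0,0,0],0.01],[[0.03,0.009,0],[0,0,0],0.01],[[0.03,0.009,0],[0,0,0],0.01],[[0.0255,0.0067,0],[0,0,0],0.01],[[0,0,0],[0,0,0],0.01],[[0,0,0],[0,0,0],0.01],[[0,0,0],[0,0,0],0.01]]'; python3 d.py w .523 -.0316 .16 21;python3 - <<'E'
from fit import *
im,W=snap("scene"); crop(im,290,190,110,100,6,"s21")
for k,x,y in (('blank',.5315,-.134),('orange',.5283,-.0834),('yellow',.5228,-.0313)):
    P=box(W,(x,.03),(y,.03),(.035,.08)); d=np.hypot(P[:,0]-x,P[:,1]-y); P=P[d<.0275]
    s=circ(P,.023,[x,y]); print(k,s,len(P))
E
```

```text
clock: 36.62
position: [0.5225, -0.0325, 0.2185]
ee_rot: [-1.78, -2.588, 0.001]
force: [-0.9, 0.4, -0.7]
width: 0.259
t 36.62 pos [ 0.5225 -0.0325  0.2185] tgt [ 0.523  -0.0316  0.16  ] |rot(tool,deg) [-0.05  0.   -0.04] | shift cur axes [0.0006 0.0009 0.0585] | shift tgt axes [0.0006 0.0008 0.0585] w 23.7 q [ 0.41  0.34 -0.59  1.79  0.21  1.07  0.12]
blank (array([ 0.5334, -0.1335]), np.float64(0.0015283892097850476)) 359
orange (array([ 0.5293, -0.0831]), np.float64(0.00159152558304234)) 358
yellow (array([ 0.524 , -0.0321]), np.float64(0.0016238082576761138)) 358
```

View pics/s21.png

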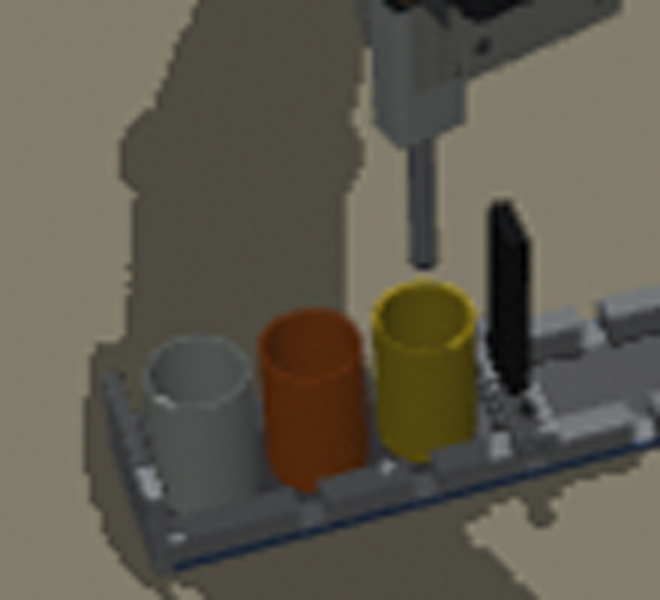

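```bash
python3 -m pendant '[[[0,0,0.015],[0,0,0],0.01],[[0,0,0.025],[0,0,0],0.01],[[0,0,0.017],[0,0,0],0.01],[[0,0,0],[0,0,0],0.01],[[0,0,0],[0,0,0],0.01],[[0,0,0],[0,0,0],0.01],[[0,0,0],[0,0,0],0.01]]'; python3 d.py w .528 -.0832 .16 21;python3 - <<'E'
from h import *
im,W=snap("scene"); crop(im,290,190,110,100,6,"s22")
E
```

```text
clock: 37.55
position: [0.523, -0.0316, 0.1626]
ee_rot: [1.778, 2.589, 0.001]
force: [-0.8, 0.1, -1.3]
width: 0.262
t 37.55 pos [ 0.523  -0.0316  0.1626] tgt [ 0.528  -0.0832  0.16  ] |rot(tool,deg) [0.06 0.03 0.03] | shift cur axes [-0.05   -0.0139  0.0026] | shift tgt axes [-0.05   -0.0139  0.0026] w 24.1 q [ 0.39  0.4  -0.57  1.86  0.26  0.95  0.07]
```

View pics/s22.png

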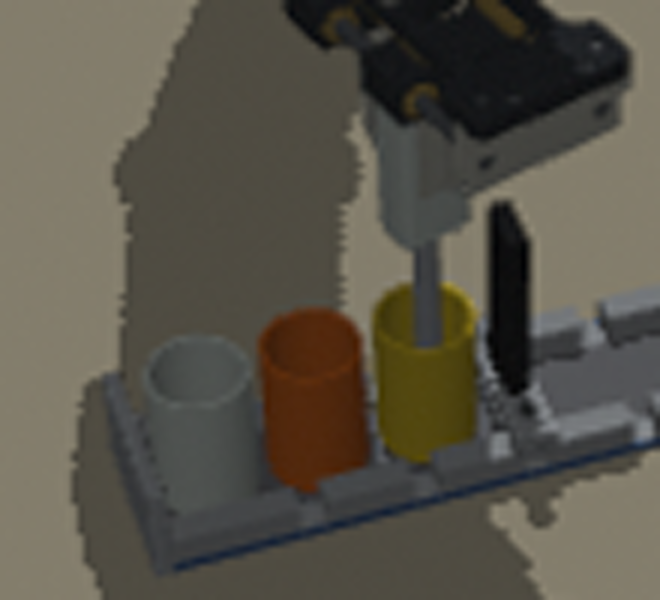

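```bash
python3 -m pendant '[[[0,0,0.005],[0,0,0],0.01],[[0,0,0],[0,0,0],0.01],[[0,0,0],[0,0,0],0.01],[[0,0,0],[0,0,0],0.01],[[0,0,-0.025],[0,0,0],0.01],[[0,0,-0.03],[0,0,0],0.01],[[0,0,-0.007],[0,0,0],0.01]]'; python3 -m pendant '[[[-0.015,-0.004,0],[0,0,0],0.01],[[-0.025,-0.007,0],[0,0,0],0.01],[[-0.01,-0.0029,0],[0,0,0],0.01],[[0,0,0],[0,0,0],0.01],[[0,0,0],[0,0,0],0.01],[[0,0,0],[0,0,0],0.01]]';python3 d.py w .528 -.0832 .155 21
```

```text
clock: 38.48
position: [0.5237, -0.0313, 0.2208]
ee_rot: [1.777, 2.587, 0.003]
force: [-0.0, 0.3, -0.4]
width: 0.259
clock: 39.22
position: [0.5276, -0.0823, 0.219]
ee_rot: [-1.777, -2.591, -0.0]
force: [0.2, 0.2, -1.9]
width: 0.259
t 39.23 pos [ 0.5276 -0.0823  0.219 ] tgt [ 0.528  -0.0832  0.155 ] |rot(tool,deg) [ 0.01 -0.01  0.12] | shift cur axes [-0.001  0.     0.064] | shift tgt axes [-0.001  0.     0.064] w 23.8 q [ 0.49  0.36 -0.57  1.77  0.22  1.08  0.21]
```

```bash
python3 -m pendant '[[[0,0,0.015],[0,0,0],0.01],[[0,0,0.03],[0,0,0],0.01],[[0,0,0.018],[0,0,0],0.01],[[0,0,0],[0,0,0],0.01],[[0,0,0],[0,0,0],0.01],[[0,0,0],[0,0,0],0.01],[[0,0,0],[0,0,0],0.01]]'; python3 d.py w .4917 -.3045 .22 21;python3 - <<'E'
from h import *
im,W=snap("scene"); crop(im,290,190,110,100,6,"s23")
E
```

```text
clock: 40.1
position: [0.528, -0.0832, 0.1566]
ee_rot: [1.778, 2.589, 0.001]
force: [0.2, -0.7, -1.0]
width: 0.257
t 40.1 pos [ 0.528  -0.0832  0.1566] tgt [ 0.4917 -0.3045  0.22  ] |rot(tool,deg) [0.06 0.04 0.03] | shift cur axes [-0.1935 -0.1132 -0.0634] | shift tgt axes [-0.1935 -0.1132 -0.0634] w 23.6 q [ 0.47  0.42 -0.55  1.85  0.27  0.94  0.17]
```

View pics/s23.png

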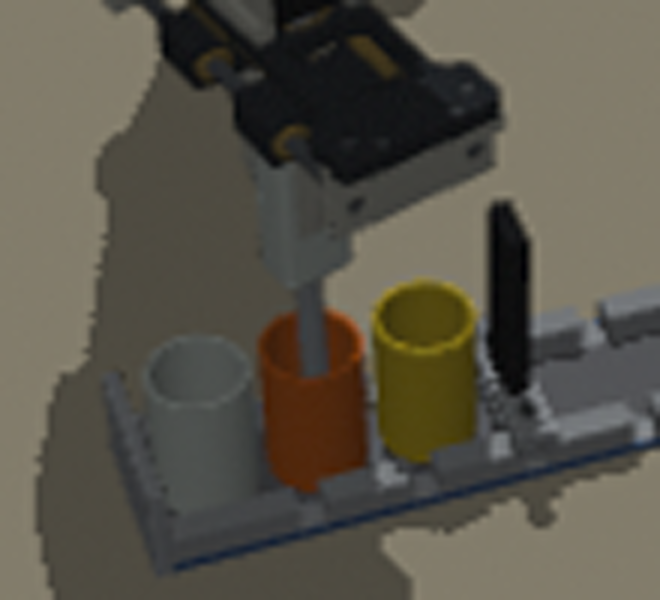

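```bash
python3 -m pendant '[[[0,0,-0.02],[0,0,0],0.01],[[0,0,-0.03],[0,0,0],0.01],[[0,0,-0.015],[0,0,0],0.01],[[-0.02,-0.011,0],[0,0,0],0.01],[[-0.04,-0.024,0],[0,0,0],0.01],[[-0.04,-0.024,0],[0,0,0],0.01],[[-0.02,-0.012,0],[0,0,0],0.01],[[0,0,0],[0,0,0],0.01]]';python3 - <<'E'
from fit import *
im,W=snap("scene","s24"); cups(W,{'rinse':(.491,-.306,0,.038,.07)})
im,W=snap("top"); P=box(W,(.49,.08),(-.305,.08),(.06,.08)); print('rinse',rect(P,''))
E
python3 d.py w .4917 -.3045 .22 21
```

```text
clock: 41.15
position: [0.5036, -0.223, 0.2205]
ee_rot: [-1.784, -2.586, 0.001]
force: [0.2, 0.3, -0.1]
width: 0.26
rinse [ 0.4927 -0.3046] 0.0016705188544597763 774 top 0.07418468129872768
rinse ('', array([0., 0.]), (0.0, 0.0), 0.0, 0)
t 41.25 pos [ 0.5045 -0.2199  0.2208] tgt [ 0.4917 -0.3045  0.22  ] |rot(tool,deg) [ 0.01 -0.04  0.05] | shift cur axes [-0.0744 -0.0423  0.0008] | shift tgt axes [-0.0744 -0.0423  0.0008] w 23.8 q [ 0.71  0.37 -0.52  1.73  0.21  1.09  0.48]
```

View pics/s24.png

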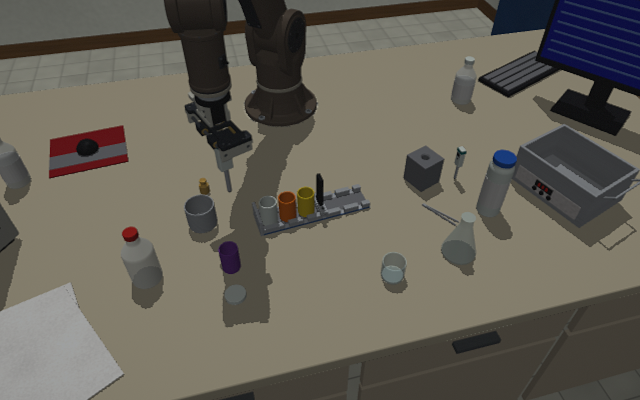

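```bash
python3 -m pendant '[[[-0.025,-0.0143,0],[0,0,0],0.01],[[-0.03,-0.017,0],[0,0,0],0.01],[[-0.0194,-0.011,0],[0,0,0],0.01],[[0,0,0],[0,0,0],0.01],[[0,0,0],[0,0,0],0.01],[[0,0,0.02],[0,0,0],0.01],[[0,0,0.03],[0,0,0],0.01],[[0,0,0],[0,0,0],0.01]]';python3 d.py w .4917 -.3045 .148 21;python3 - <<'E'
from h import *
im,W=snap("scene"); crop(im,205,180,110,100,6,"s25")
E
```

```text
clock: 42.25
position: [0.4908, -0.3032, 0.1694]
ee_rot: [-1.773, -2.588, -0.0]
force: [0.6, 0.3, -1.0]
width: 0.261
t 42.25 pos [ 0.4908 -0.3032  0.1694] tgt [ 0.4917 -0.3045  0.148 ] |rot(tool,deg) [-0.12 -0.2   0.16] | shift cur axes [-0.0016  0.0004  0.0214] | shift tgt axes [-0.0015  0.0004  0.0214] w 24.0 q [ 0.8   0.46 -0.48  1.73  0.24  1.01  0.61]
```

View pics/s25.png

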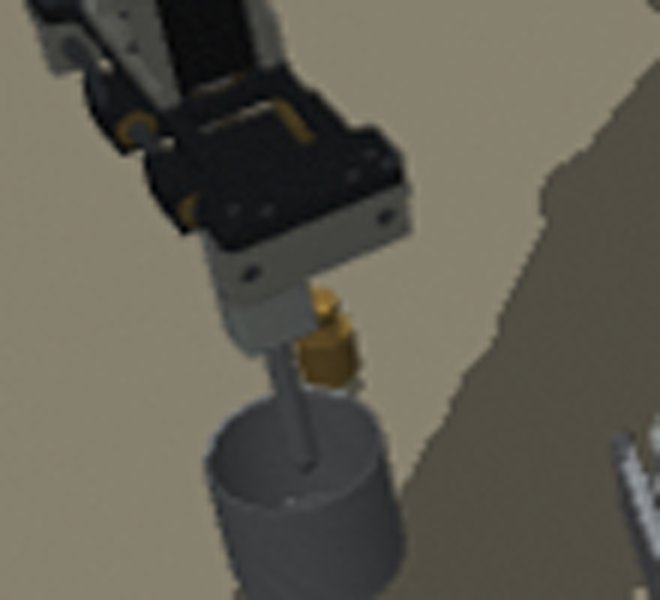

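```bash
python3 -m pendant '[[[0,0,0.02],[0,0,0],0.01],[[0,0,0.004],[0,0,0],0.01],[[0,0,0],[0,0,0],0.01],[[0,0,0],[0,0,0],0.01],[[0,0,0],[0,0,0],0.01],[[0,0,0],[0,0,0],0.01]]'
python3 - <<'E'
from h import *
im,W=snap("scene"); crop(im,205,190,110,100,6,"s26")
E
python3 -m pendant '[[[0,0,-0.02],[0,0,0],0.01],[[0,0,-0.03],[0,0,0],0.01],[[0,0,-0.03],[0,0,0],0.01],[[0,0,-0.02],[0,0,0],0.01],[[0,0,0],[0,0,0],0.01]]';python3 d.py w .4755 .3223 .245 21
```

```text
clock: 43.05
position: [0.4918, -0.3054, 0.1473]
ee_rot: [1.778, 2.589, -0.0]
force: [0.1, -0.4, -1.0]
width: 0.258
clock: 43.72
position: [0.4925, -0.3056, 0.2484]
ee_rot: [1.777, 2.587, 0.0]
force: [0.3, -0.4, -1.3]
width: 0.263
t 43.73 pos [ 0.4925 -0.3056  0.2484] tgt [0.4755 0.3223 0.245 ] |rot(tool,deg) [0.11 0.14 0.03] | shift cur axes [0.5922 0.2095 0.0024] | shift tgt axes [0.5923 0.2091 0.0034] w 24.1 q [ 0.82  0.39 -0.5   1.63  0.2   1.17  0.65]
```

View pics/s26.png

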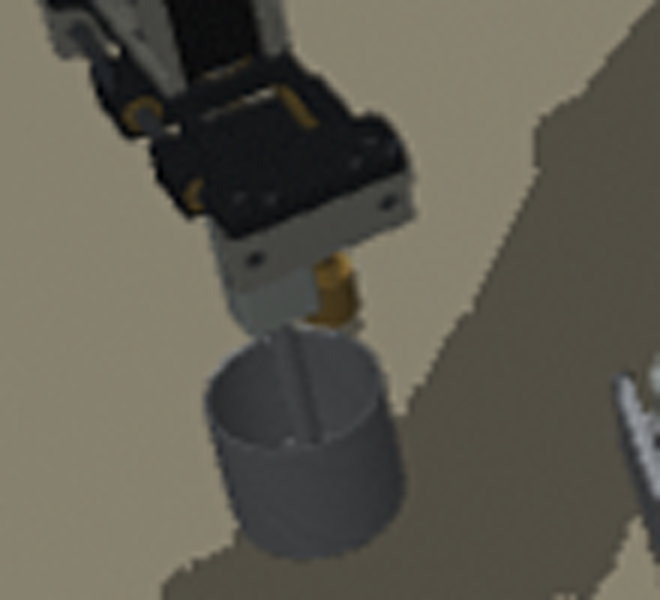

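```bash
python3 -m pendant '[[[0.02,0.007,-0.005],[0,0,0],0.01],[[0.04,0.0142,-0.01],[0,0,0],0.01],[[0.048,0.017,0],[0,0,0],0.01],[[0.048,0.017,0],[0,0,0],0.01],[[0.048,0.017,0],[0,0,0],0.01],[[0.048,0.017,0],[0,0,0],0.01],[[0.048,0.017,0],[0,0,0],0.01],[[0.048,0.017,0],[0,0,0],0.01],[[0.048,0.017,0],[0,0,0],0.01],[[0.048,0.017,0],[0,0,0],0.01]]'; python3 -m pendant '[[[0.048,0.017,0],[0,0,0],0.01],[[0.045,0.016,0],[0,0,0],0.01],[[0.035,0.012,0],[0,0,0],0.01],[[0.0205,0.007,0],[0,0,0],0.01],[[0,0,0],[0,0,0],0.01],[[0,0,0],[0,0,0],0.01],[[0,0,0],[0,0,0],0.01]]';python3 d.py w .4755 .3223 .245 21
```

```text
clock: 44.98
position: [0.4773, 0.1677, 0.2612]
ee_rot: [-1.777, -2.59, 0.002]
force: [0.4, -0.5, -1.3]
width: 0.262
clock: 45.85
position: [0.4744, 0.3216, 0.2618]
ee_rot: [1.78, 2.588, -0.001]
force: [-0.4, 0.7, -0.7]
width: 0.261
t 45.85 pos [0.4744 0.3216 0.2618] tgt [0.4755 0.3223 0.245 ] |rot(tool,deg) [-0.02  0.05 -0.04] | shift cur axes [0.0003 0.0013 0.0168] | shift tgt axes [0.0003 0.0013 0.0168] w 23.9 q [-0.17  0.42 -0.73  1.61  0.3   1.23 -0.59]
```

```bash
python3 -m pendant '[[[0.0003,0.0012,0.015],[0,0,0],0.01],[[0,0,0.025],[0,0,0],0.01],[[0,0,0.008],[0,0,0],0.01],[[0,0,0],[0,0,0],0.01],[[0,0,0],[0,0,0],0.01]]';python3 d.py w .4755 .3223 .1205 21;python3 - <<'E'
from h import *
im,W=snap("scene"); crop(im,425,145,90,80,7,"s27")
E
```

```text
clock: 46.48
position: [0.4756, 0.3238, 0.2147]
ee_rot: [1.779, 2.589, 0.002]
force: [0.5, -0.2, -0.8]
width: 0.262
t 46.48 pos [0.4756 0.3238 0.2147] tgt [0.4755 0.3223 0.1205] |rot(tool,deg) [ 0.06 -0.02  0.03] | shift cur axes [-0.0014 -0.0007  0.0942] | shift tgt axes [-0.0014 -0.0006  0.0942] w 24.1 q [-0.18  0.46 -0.72  1.67  0.33  1.13 -0.63]
```

View pics/s27.png

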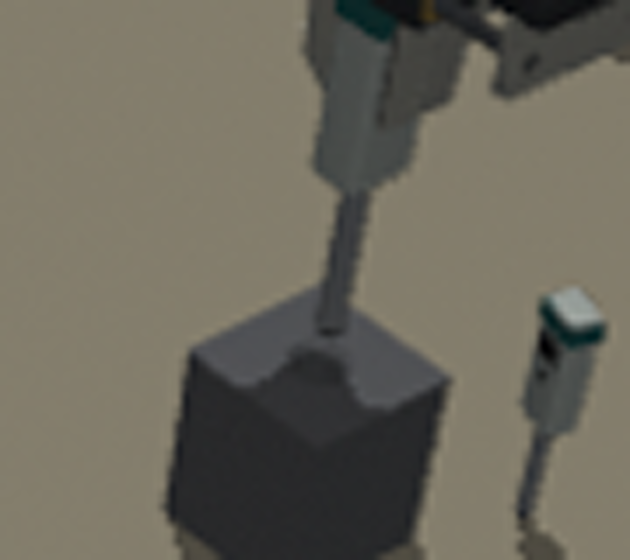

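```bash
python3 -m pendant '[[[0,0,0],[0,0,0],0.01],[[0,0,0],[0,0,0],0.01]]';python3 d.py w .4755 .3223 .1205 21
```

```text
clock: 46.78
position: [0.4754, 0.3236, 0.2144]
ee_rot: [1.778, 2.589, 0.001]
force: [-0.4, -0.4, -1.1]
width: 0.259
t 46.77 pos [0.4754 0.3236 0.2144] tgt [0.4755 0.3223 0.1205] |rot(tool,deg) [ 0.04 -0.    0.04] | shift cur axes [-0.0012 -0.0004  0.0939] | shift tgt axes [-0.0012 -0.0004  0.0939] w 23.8 q [-0.18  0.46 -0.72  1.67  0.33  1.13 -0.63]
```

```bash
python3 -m pendant '[[[-0.0012,-0.0004,0],[0,0,0],0.01],[[0,0,0.015],[0,0,0],0.01],[[0,0,0.015],[0,0,0],0.01],[[0,0,0],[0,0,0],0.01],[[0,0,0],[0,0,0],0.01]]';python3 d.py w .4755 .3223 .1205 21
```

```text
clock: 47.4
position: [0.4752, 0.3223, 0.1839]
ee_rot: [-1.778, -2.589, 0.0]
force: [-0.2, 0.3, 0.5]
width: 0.264
t 47.4 pos [0.4752 0.3223 0.1839] tgt [0.4755 0.3223 0.1205] |rot(tool,deg) [-0.02 -0.01  0.04] | shift cur axes [-0.0001  0.0002  0.0634] | shift tgt axes [-0.0001  0.0002  0.0634] w 24.2 q [-0.19  0.49 -0.71  1.71  0.36  1.07 -0.65]
```

In the hole without force; lower further.

```bash
python3 -m pendant '[[[0,0,0.015],[0,0,0],0.01],[[0,0,0.02],[0,0,0],0.01],[[0,0,0.015],[0,0,0],0.01],[[0,0,0.008],[0,0,0],0.01],[[0,0,0.003],[0,0,0],0.01],[[0,0,0],[0,0,0],0.01],[[0,0,0],[0,0,0],0.01],[[0,0,0],[0,0,0],0.01]]';python3 d.py w .4755 .3223 .1205 21;python3 - <<'E'
from h import *
im,W=snap("scene"); crop(im,425,145,90,80,7,"s28")
E
```

```text
clock: 48.4
position: [0.4755, 0.3224, 0.1234]
ee_rot: [1.778, 2.589, 0.001]
force: [-0.4, 0.2, -0.9]
width: 0.259
t 48.4 pos [0.4755 0.3224 0.1234] tgt [0.4755 0.3223 0.1205] |rot(tool,deg) [ 0.05 -0.01  0.03] | shift cur axes [-0.0001 -0.0001  0.0029] | shift tgt axes [-0.0001 -0.0001  0.0029] w 23.8 q [-0.22  0.55 -0.67  1.78  0.41  0.95 -0.7 ]
```

View pics/s28.png

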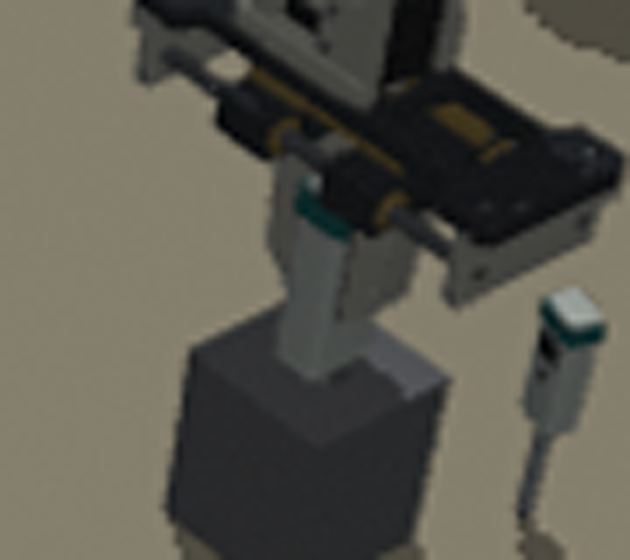

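```bash
python3 -m pendant '[[[0,0,0.002],[0,0,0],0.01],[[0,0,0],[0,0,0],0.01],[[0,0,0],[0,0,0],0.01]]'; python3 -m pendant '[[[0,0,0],[0,0,0],0.045],[[0,0,0],[0,0,0],0.045],[[0,0,0],[0,0,0],0.045],[[0,0,0],[0,0,0],0.045],[[0,0,-0.02],[0,0,0],0.045],[[0,0,-0.035],[0,0,0],0.045],[[0,0,-0.035],[0,0,0],0.045],[[0,0,-0.03],[0,0,0],0.045],[[0,0,0],[0,0,0],0.045],[[0,0,0],[0,0,0],0.045]]';python3 -m pendant '[[[0,-0.03,-0.02],[0,0,0],0.045],[[0,-0.04,0],[0,0,0],0.045],[[0,-0.03,0],[0,0,0],0.045],[[0,0,0],[0,0,0],0.045],[[0,0,0],[0,0,0],0.045],[[0,0,0],[0,0,0],0.045],[[0,0,0],[0,0,0],0.045],[[0,0,0],[0,0,0],0.045]]'
python3 - <<'E'
from fit import *
from d import rack,RC,RY
im,W=snap("scene","s29"); crop(im,425,150,90,80,7,"s29c")
c,s=np.cos(RY),np.sin(RY); tr=lambda p:((p[0]-RC[0]-.001)*c+(p[1]-RC[1])*s,-(p[0]-RC[0]-.001)*s+(p[1]-RC[1])*c)
for k,x,y in (('blank',.5315,-.134),('orange',.5283,-.0834),('yellow',.5228,-.0313)):
    P=box(W,(x,.03),(y,.03),(.035,.09)); d=np.hypot(P[:,0]-x,P[:,1]-y); P=P[d<.0275]
    q,sd=circ(P,.023,[x,y]); print(k,'rack xy',np.round(tr(q),4),sd,'top',np.percentile(P[:,2],99))
P=box(W,(.52,.03),(.006,.025),(.09,.14)); print('stopgrip',P.min(0),P.max(0),np.percentile(P[:,2],95))
cups(W,{'rinse':(.491,-.306,0,.038,.07)})
P=box(W,(.478,.05),(.31,.05),(.165,.2)); print(rect(P,'tester'),np.median(P[:,2]))
P=box(W,(.74,.06),(.29,.06),(.0,.2))
E
```

```text
clock: 48.82
position: [0.4753, 0.3222, 0.121]
ee_rot: [-1.779, -2.59, 0.0]
force: [0.4, -0.7, -0.5]
width: 0.259
clock: 50.08
position: [0.4751, 0.3219, 0.2404]
ee_rot: [1.779, 2.589, -0.001]
force: [0.9, 0.4, -0.4]
width: 0.494
clock: 51.08
position: [0.3822, 0.2864, 0.2608]
ee_rot: [-1.779, -2.589, 0.0]
force: [-0.3, -0.1, 0.4]
width: 0.488
blank rack xy [ 0.0004 -0.1227] 0.0015877246780828342 top 0.0816331292342952
orange rack xy [ 0.0012 -0.072 ] 0.0017159901090180874 top 0.08197912166648956
yellow rack xy [ 0.0005 -0.0207] 0.0017195490314221606 top 0.08146986526438475
stopgrip [ 0.5037 -0.0006  0.0903] [0.5374 0.0139 0.1267] 0.12451091040476779
rinse [ 0.4928 -0.3045] 0.0017261033015567358 783 top 0.07213533395665764
('tester', array([0.4775, 0.3227]), (26.157169342041016, 38.31928253173828), 18.444669723510742, 125) 0.17710867775137248
```

View pics/s29.png

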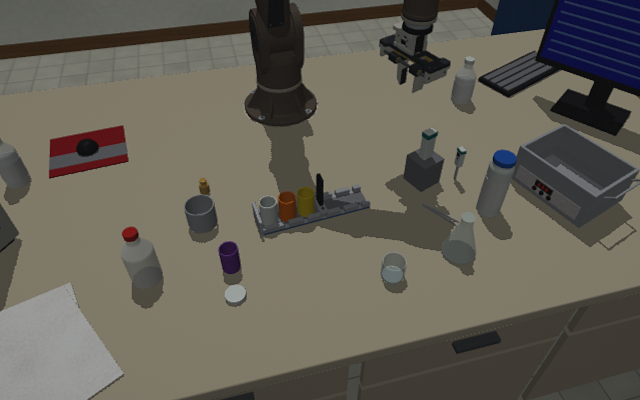

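View pics/s29c.png

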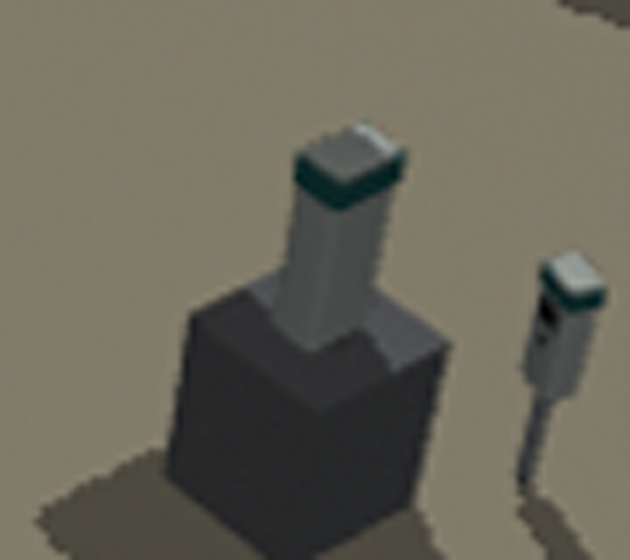

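Run:
```python
from cell import arm
print(arm.sign_off())
```

```text
the job is handed in; nothing more can be done
None
```

The job is done and handed in after about 51 s of the 210 s, with no verdict reported. Only yellow and orange were waiting today; I saw no red or brown cup in either camera.

- **Row and stop:** Orange stands in place 2 and yellow in place 3, behind the blank. The stop was parked in notch 4 while I placed the cups, then moved back to notch 3, right behind yellow.
- **Dips:** I took the larger tester from the block and dipped white, yellow and orange in turn, then rinsed in the steel beaker. In the cups the probe tip was about 44–50 mm above the bench, roughly 3 cm below the rim; for the rinse it was about 35 mm above the bench. I pushed the yellow dip 5 mm deeper because a camera reading put the tip a few mm higher than I had worked out.
- **Last checks, scene camera:** All three cups are upright on the floor and within about 1 mm of the centre line. They sit at carrier y of about -0.123, -0.072 and -0.021 m. The stop grip's top reads 0.124–0.127 m, as it did at the start. The tester's top is at 0.177 m, as before it was taken out. The rinse beaker has not moved, the bystanders look untouched in the last picture, and the gripper is clear.
- **Disagreement:** The two cameras differed by about 3–5 mm in x. I used values between them, which fitted where the arm gripped and seated things.

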